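# Set out the LC columns for the next run

### The arm

A 6-joint arm with a two-finger parallel gripper is mounted at the origin on a cart in front of the work surface, level with it; the furniture and walls round the work are solid. World frame = base frame: x ahead of the robot, y to its left, z up, the work surface at z = 0. Lengths are in m, angles in degrees, forces in N, time in s.
With the tool pointing down it reaches from about 0.375 to 0.9 m from the base axis. Payload 3.1 kg.
Tool frame: the origin (TCP) lies at the very end of the fingers, on their centre line; the grasp point (between the pads) lies 19 mm behind it; z points along the fingers, y is the line along which they close (so a half turn about z gives the same grasp; the last joint's range is limited). The gripper opens to 87 mm and grips with 3 to 60 N. Pads are 19 mm wide; open, the fingers measure 117 mm over their backs; the gripper's body (75 mm by 190 mm) begins 51 mm behind the grasp point.
Start: joints at [56.064, 30.224, 82.088, -0, 67.689, -10.227], TCP at [0.251, 0.572, 0.223] pointing down, gripper open.
Joint ranges: [-176.69, 176.69], [-43.24, 126.21], [12.49, 139.97], [-82, 262], [0, 151.66], [-163.58, 163.58]. Speed limits (degrees/s): [159.86, 159.86, 180, 180, 180, 180].

### API

Orientations are given as a 3x3 rotation matrix whose columns are the frame's x, y, z axes.
In Python, from rig import bot gives the robot as it stands.
- The arm moves only by the tool move_arm, never from a script. Its argument "increments" is a list of rows, each an object with "xyz": the shift along the tool's x, y, z in mm, a list of three; "roll": the turn about the tool's z in rad; "grip": the opening in per cent of the stroke, from 0 (shut) to 100 (fully open). A call has 1 to 5 rows; each row shifts and turns the commanded pose from where the row before left it, along the tool's axes as they then stand; what a row does not reach is not made up. A row lasts 1/12 s, in which the tool goes at most 41.7 mm and 7.16 degrees, less where a joint would pass 70% of its speed; a pose out of reach is approached as far as the arm can. A call is refused whole if a number of a shift passes 41.7 or a number of a turn 0.125, either way. A call with a gripper value outside its range is refused whole. The fingers move at their own pace and stop on an object; the grip force is fixed at half the most. Time passes only in rows, so rows that do not move let the fingers close. It gives the time, the measured TCP pose, the force, the opening and the grip force at its end, in the units of the state.
- bot.read_state(): the state, without advancing time (a new reading comes with each control period).
- bot.capture(name): name is "side" or "top" or "wrist"; returns (picture, depth): 480x640x3 uint8, red, green, blue; 480x640 float32, m along the optical axis (not along the pixel's ray), 0 where there is no reading.
- bot.camera_model(name): a dict with "intrinsics" (3x3 intrinsics, pixels), "D" ([k1, k2, p1, p2, k3] as OpenCV has them; the pictures are not rectified), "rvec" (rotation vector, rad) and "tvec" (3), from world to camera coordinates, as OpenCV has them; the wrist camera has in their place "tool_from_camera" (4x4, takes a point from camera to tool coordinates, whose origin is the TCP and whose axes are the flange's). Camera axes: x right, y down, z forward; pixel columns grow to the right and rows downward; lengths in m; the calibration is good to about 2 mm. A picture is of the moment at which its call begins: read the wrist's pose just before it. camera_model takes no time and is no camera call.
- bot.hand_in(): hands the job in; it is judged then, once.
Trained networks look in the newest picture that a camera, given by its name, has taken for a name from the list of things; names that differ only in an ending like _2 or _b are one class to them, and where a whole thing is asked for, a point or a joint stands for the part that bears it (a point fixed in the world has none). Each returns a list of dicts, best first, with "conf" (0 to 1); they miss things now and then, are a little off and sometimes report something else, mostly with a low value. They report only what shows in the picture. A call takes as long as a camera call.
- bot.spot_in(label, camera): "at" ([x, y, z] in m, in the coordinates of the camera as it stood for that picture, good to about 4 mm: the middle of the surface that is visible of it).
- bot.trace(label, camera): "mask" (480x640 bool, what is visible of it).
The state is a dict: "time_s": time; "joint_positions": joint angles; "qvel": joint speeds; "tau": joint torques, N m; "position": TCP position; "tcp_rot": TCP orientation; "force": force on the tool from outside, world axes, zero at the start; "moment": the same for the moment, N m; "opening": opening from 0.0 (shut) to 1.0 (fully open); "grasp_force": force on a finger pad.
Only numpy, scipy, OpenCV 4.12 (cv2) and the standard library are available. Lean on these libraries where they do the work, as an engineer would, in place of code of your own. Each camera call takes 0.05 s, during which the arm holds its last target. There are 200 camera calls.

### The job

Set out the columns for the next run on the liquid chromatograph: look through the four lidded column boxes, never having more than one of them open at a time so that no column gets into the wrong box, and lay every column with blue plugs level in a pair of V-notches of the column rest. If a spent column with green plugs still lies in the rest, put it away in the saddles of an empty box; leave a column with orange plugs in its box. Leave all four lids shut and do not disturb the two reagent bottles and the spanner.

Things in the scene. Friction and masses are not known exactly. Their poses are not given: they have to be found in the camera images.
- box_1: white column box, fixed, 160 (x) x 84 (y) x 50 mm high without lid, walls 4. Two foam saddles across it at x = +-30 mm, 12 mm thick, each with a 90-degree V-notch (44 mm wide, bottom 24 mm up) at y = 0, hold a column along x, axis 32.5 mm up; finger room between them down to the 4 mm floor. Holds one column or none. Origin: middle of underside. Hinge axis along y at x = +80, z = 50 mm.
- lid_1 (a joint): grey lid of box_1, 162 x 86 x 6 mm, rad: 0 shut, 1.57 upright over the far (+x) end of the box, 1.75 its stop. The hinge is stiff enough that the lid stays where it is left; it takes 2 N or less at the pull.
- pull_1 (a point): middle of the black T-pull on lid_1: a bar 26 mm long along the box's y, 14 mm in diameter, on a thin stem, underside 19 mm above the lid. Lid shut: at box x = -52 mm, 82 mm above the bench. Moves with the lid; pinched by its two ends it pivots between the fingers as the lid swings. Lid open: it is on the far side of the lid, near its top.
- box_2: white column box, fixed, 160 (x) x 84 (y) x 50 mm high without lid, walls 4. Two foam saddles across it at x = +-30 mm, 12 mm thick, each with a 90-degree V-notch (44 mm wide, bottom 24 mm up) at y = 0, hold a column along x, axis 32.5 mm up; finger room between them down to the 4 mm floor. Holds one column or none. Origin: middle of underside. Hinge axis along y at x = +80, z = 50 mm.
- lid_2 (a joint): grey lid of box_2, 162 x 86 x 6 mm, rad: 0 shut, 1.57 upright over the far (+x) end of the box, 1.75 its stop. The hinge is stiff enough that the lid stays where it is left; it takes 2 N or less at the pull.
- pull_2 (a point): middle of the black T-pull on lid_2: a bar 26 mm long along the box's y, 14 mm in diameter, on a thin stem, underside 19 mm above the lid. Lid shut: at box x = -52 mm, 82 mm above the bench. Moves with the lid; pinched by its two ends it pivots between the fingers as the lid swings. Lid open: it is on the far side of the lid, near its top.
- box_3: white column box, fixed, 160 (x) x 84 (y) x 50 mm high without lid, walls 4. Two foam saddles across it at x = +-30 mm, 12 mm thick, each with a 90-degree V-notch (44 mm wide, bottom 24 mm up) at y = 0, hold a column along x, axis 32.5 mm up; finger room between them down to the 4 mm floor. Holds one column or none. Origin: middle of underside. Hinge axis along y at x = +80, z = 50 mm.
- lid_3 (a joint): grey lid of box_3, 162 x 86 x 6 mm, rad: 0 shut, 1.57 upright over the far (+x) end of the box, 1.75 its stop. The hinge is stiff enough that the lid stays where it is left; it takes 2 N or less at the pull.
- pull_3 (a point): middle of the black T-pull on lid_3: a bar 26 mm long along the box's y, 14 mm in diameter, on a thin stem, underside 19 mm above the lid. Lid shut: at box x = -52 mm, 82 mm above the bench. Moves with the lid; pinched by its two ends it pivots between the fingers as the lid swings. Lid open: it is on the far side of the lid, near its top.
- box_4: white column box, fixed, 160 (x) x 84 (y) x 50 mm high without lid, walls 4. Two foam saddles across it at x = +-30 mm, 12 mm thick, each with a 90-degree V-notch (44 mm wide, bottom 24 mm up) at y = 0, hold a column along x, axis 32.5 mm up; finger room between them down to the 4 mm floor. Holds one column or none. Origin: middle of underside. Hinge axis along y at x = +80, z = 50 mm.
- lid_4 (a joint): grey lid of box_4, 162 x 86 x 6 mm, rad: 0 shut, 1.57 upright over the far (+x) end of the box, 1.75 its stop. The hinge is stiff enough that the lid stays where it is left; it takes 2 N or less at the pull.
- pull_4 (a point): middle of the black T-pull on lid_4: a bar 26 mm long along the box's y, 14 mm in diameter, on a thin stem, underside 19 mm above the lid. Lid shut: at box x = -52 mm, 82 mm above the bench. Moves with the lid; pinched by its two ends it pivots between the fingers as the lid swings. Lid open: it is on the far side of the lid, near its top.
- column_rest: column rest, fixed: aluminium base 176 (x) x 92 (y) mm, top 8 mm up; two grey combs at y = +-30 mm, 10 mm thick, each with three 90-degree V-notches at x = -44, 0, +44 mm (bottoms 26 mm, ridges 48 mm, end cheeks 56 mm up). A column lies along y in facing notches, end fittings outside the combs, axis 34.5 mm up; finger room between the combs. Origin: middle of underside.
- notch_1 (a point): where the middle of a column seated in notch pair 1 of the rest lies (rest x = -44 mm, 34.5 mm above the bench).
- notch_2 (a point): where the middle of a column seated in notch pair 2 of the rest lies (rest x = 0 mm, 34.5 mm above the bench).
- notch_3 (a point): where the middle of a column seated in notch pair 3 of the rest lies (rest x = 44 mm, 34.5 mm above the bench).
- blue_1: LC column, 140 mm long, about 0.11 kg: steel tube 12 mm in diameter over the middle 86 mm, a dark hexagonal fitting (19 mm over corners) and a plastic plug at each end. Grip the tube at mid-length. Blue plugs and blue sleeve: wanted in the rest. Starts in one of the boxes. Origin: mid-length, on its axis; its x runs along it.
- blue_2: LC column, 140 mm long, about 0.11 kg: steel tube 12 mm in diameter over the middle 86 mm, a dark hexagonal fitting (19 mm over corners) and a plastic plug at each end. Grip the tube at mid-length. Blue plugs and blue sleeve: wanted in the rest. May be absent; if present it starts in one of the boxes. Origin: mid-length, on its axis; its x runs along it.
- orange_1: LC column, 140 mm long, about 0.11 kg: steel tube 12 mm in diameter over the middle 86 mm, a dark hexagonal fitting (19 mm over corners) and a plastic plug at each end. Grip the tube at mid-length. Orange plugs and orange sleeve: to be left where it is. May be absent; if present it starts in one of the boxes. Origin: mid-length, on its axis; its x runs along it.
- green_1: LC column, 140 mm long, about 0.11 kg: steel tube 12 mm in diameter over the middle 86 mm, a dark hexagonal fitting (19 mm over corners) and a plastic plug at each end. Grip the tube at mid-length. Green plugs and green sleeve: the spent column. May be absent; if present it starts in the rest and is to be put in an empty box. Origin: mid-length, on its axis; its x runs along it.
- amber_bottle: bystander: brown reagent bottle, blue cap, 34 mm in diameter, 71 mm high. Origin: middle of the underside.
- white_bottle: bystander: white reagent bottle, 34 mm in diameter, 59 mm high. Origin: middle of the underside.
- spanner: bystander: small open-ended spanner, 36 x 131 x 8 mm, lying flat. Origin: middle of the underside; its own y runs along it.

How it is judged (in metres and radians):
At the end, for the whole second after the job is handed in: Blue columns lie still in facing notches of the rest (12 mm lengthwise, 5 mm in height, 4 degrees); a green one in the saddles of an empty box (8 mm across, 12 mm along, 5 degrees); an orange one so in its own box; all lids shut (0.06 rad) (y of blue_1 in the frame of column_rest between -0.012 and 0.012 m and x of blue_1 in the frame of column_rest between -0.06 and 0.06 m and z of blue_1 in the frame of column_rest between 0.028 and 0.0395 m and angle between the x axis of each of blue_1, blue_2 and the y axis of column_rest, either way round below 0.07 rad and linear speed of each of blue_1, blue_2, green_1 below 0.02 m/s and y of blue_2 in the frame of column_rest between -0.012 and 0.012 m and x of blue_2 in the frame of column_rest between -0.06 and 0.06 m and z of blue_2 in the frame of column_rest between 0.028 and 0.0395 m and y of orange_1 in the frame of box_3 between -0.008 and 0.008 m and x of orange_1 in the frame of box_3 between -0.012 and 0.012 m and z of orange_1 in the frame of box_3 between 0.026 and 0.0375 m and angle between the x axis of orange_1 and the x axis of box_3, either way round below 0.09 rad and ((y of green_1 in the frame of box_1 between -0.008 and 0.008 m and x of green_1 in the frame of box_1 between -0.012 and 0.012 m and z of green_1 in the frame of box_1 between 0.026 and 0.0375 m and angle between the x axis of green_1 and the x axis of box_1, either way round below 0.09 rad) or (y of green_1 in the frame of box_2 between -0.008 and 0.008 m and x of green_1 in the frame of box_2 between -0.012 and 0.012 m and z of green_1 in the frame of box_2 between 0.026 and 0.0375 m and angle between the x axis of green_1 and the x axis of box_2, either way round below 0.09 rad) or (y of green_1 in the frame of box_3 between -0.008 and 0.008 m and x of green_1 in the frame of box_3 between -0.012 and 0.012 m and z of green_1 in the frame of box_3 between 0.026 and 0.0375 m and angle between the x axis of green_1 and the x axis of box_3, either way round below 0.09 rad) or (y of green_1 in the frame of box_4 between -0.008 and 0.008 m and x of green_1 in the frame of box_4 between -0.012 and 0.012 m and z of green_1 in the frame of box_4 between 0.026 and 0.0375 m and angle between the x axis of green_1 and the x axis of box_4, either way round below 0.09 rad)) and value of joint each of lid_1, lid_2, lid_3, lid_4 below 0.06 rad); the robot touches nothing.
It fails at once if two boxes are open at once (both lids raised by more than 0.3 rad) (value of joint each of lid_1, lid_2 above 0.3 rad or value of joint each of lid_1, lid_3 above 0.3 rad or value of joint each of lid_1, lid_4 above 0.3 rad or value of joint each of lid_2, lid_3 above 0.3 rad or value of joint each of lid_2, lid_4 above 0.3 rad or value of joint each of lid_3, lid_4 above 0.3 rad).
It fails at once if a reagent bottle or the spanner is shifted by more than 40 mm, or a bottle is tipped by more than 0.5 rad (distance of any of amber_bottle, white_bottle, spanner from where it was at the start of the episode above 0.04 m or angle between any of amber_bottle, white_bottle's own z axis and vertical above 0.5 rad).
Of blue_2, orange_1, green_1 only 1 to 3 are there at a start; the rules pass over those that are not, and their reading is None.
At some moment in a run one of blue_1, blue_2, green_1 may be knocked a few centimetres aside while the robot is not near it.
Once in a run the grip may slacken for a moment while it holds something.
It also fails if it takes over 210 s, if anything falls off the work surface, if the arm or the gripper's body presses on something with over 40 N, if the wrist force passes 120 N, or if a joint passes its speed limit or range.

## Working session

There is one attempt and no reset: what is moved stays moved. The work goes in short steps, Python scripts to look and compute and a tool call to move; the robot and the scene stay as the last step left them, time stands still between calls to the robot, and variables do not carry over. Pictures are saved under pics/ and viewed, at most 14 in all, crops included, and the job is handed in when it is done.

Besides the shell and the picture viewer there is one more tool, called after "Emit:" as name([rows], argument=value, ...), one row to a line, values as JSON. move_arm: Moves the arm, as the interface text tells. Its arguments: {"type":"object","properties":{"increments":{"type":"array"}},"required":["increments"]}

```bash
ls; mkdir -p pics
cat > h.py <<'E'
import numpy as np, cv2
from rig import bot
def cam_T(n):
    """world_from_camera"""
    m=bot.camera_model(n)
    T=np.eye(4)
    if 'rvec' in m and m.get('rvec') is not None:
        T[:3,:3]=cv2.Rodrigues(np.array(m['rvec'],float))[0]; T[:3,3]=np.ravel(m['tvec']); return np.linalg.inv(T)
    s=bot.read_state(); T[:3,:3]=np.array(s['tcp_rot']); T[:3,3]=s['position']
    return T@np.array(m['tool_from_camera'])
def snap(n,f=None):
    T=cam_T(n); im,d=bot.capture(n)
    if f: cv2.imwrite('pics/'+f,im[:,:,::-1])
    return im,d,T
def w(T,p): return (T@np.append(p,1))[:3]
def pix2w(n,T,d,uv):
    m=bot.camera_model(n);uv=np.array(uv,float).reshape(-1,2)
    q=cv2.undistortPoints(uv.reshape(-1,1,2),np.array(m['intrinsics'],float),np.array(m['D'],float)).reshape(-1,2)
    z=d[uv[:,1].astype(int),uv[:,0].astype(int)]
    P=np.c_[q*z[:,None],z]
    return (P@T[:3,:3].T+T[:3,3])[z>0]
E
python3 - <<'E'
from h import *
np.set_printoptions(precision=3,suppress=True)
for n in ['top','side']:
    im,d,T=snap(n,n+'0.png'); print(n,T)
    for l in ['box_1','lid_1','pull_1','column_rest','green_1','amber_bottle','white_bottle','spanner']:
        for r in bot.spot_in(l,n)[:6]: print(l,round(r['conf'],2),w(T,r['at']))
print(bot.camera_model('wrist')); print(bot.read_state())
E
```

```text
pics
top [[-0.014 -0.988  0.151  0.37 ]
 [-1.     0.012 -0.009 -0.009]
 [ 0.007 -0.151 -0.988  1.073]
 [ 0.     0.     0.     1.   ]]
box_1 0.95 [0.484 0.003 0.058]
box_1 0.83 [0.445 0.314 0.061]
box_1 0.76 [0.449 0.16  0.058]
box_1 0.75 [ 0.475 -0.145  0.058]
lid_1 0.98 [0.452 0.163 0.062]
lid_1 0.87 [ 0.475 -0.143  0.061]
lid_1 0.62 [0.487 0.011 0.054]
pull_1 0.76 [ 0.47  -0.143  0.058]
pull_1 0.75 [0.486 0.005 0.058]
pull_1 0.69 [0.455 0.16  0.06 ]
pull_1 0.59 [0.448 0.315 0.062]
pull_1 0.21 [ 0.636 -0.224  0.052]
column_rest 0.97 [ 0.413 -0.3    0.006]
column_rest 0.53 [ 0.666 -0.016  0.009]
green_1 0.98 [ 0.419 -0.295  0.038]
amber_bottle 0.84 [ 0.637 -0.224  0.05 ]
white_bottle 0.64 [0.566 0.321 0.044]
white_bottle 0.53 [0.448 0.16  0.054]
spanner 0.65 [ 0.665 -0.014  0.007]
side [[ 0.884 -0.232  0.406 -0.004]
 [-0.468 -0.415  0.78  -1.016]
 [-0.012 -0.88  -0.476  0.694]
 [ 0.     0.     0.     1.   ]]
box_1 0.93 [0.428 0.291 0.055]
box_1 0.9 [ 0.473 -0.023  0.054]
box_1 0.87 [0.427 0.132 0.053]
box_1 0.56 [ 0.455 -0.176  0.055]
lid_1 0.96 [ 0.468 -0.148  0.058]
lid_1 0.95 [ 0.
[... 651 characters left out ...]
from_camera': array([[ 0.   , -0.956, -0.294,  0.081],
       [ 1.   ,  0.   , -0.   , -0.001],
       [ 0.   , -0.294,  0.956, -0.163],
       [ 0.   ,  0.   ,  0.   ,  1.   ]])}
{'time_s': 0.9, 'joint_positions': array([ 56.064,  30.22 ,  82.087,   0.001,  67.69 , -10.226]), 'qvel': array([ 0.005,  0.09 , -0.03 ,  0.053, -0.053, -0.044]), 'tau': array([ -0.   , -44.   , -17.699,   0.063,   0.051,  -0.   ]), 'position': array([0.251, 0.572, 0.223]), 'tcp_rot': array([[-0.916,  0.402,  0.   ],
       [ 0.402,  0.916,  0.   ],
       [ 0.   ,  0.   , -1.   ]]), 'force': array([-0.61 , -0.542, -0.437]), 'moment': array([-0.05 ,  0.   ,  0.065]), 'grasp_force': 0.0, 'opening': 1.00027979474879}
```

View pics/top0.png

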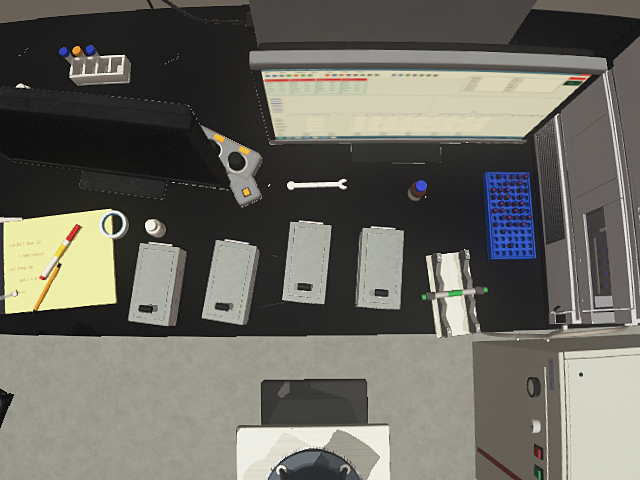

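View pics/side0.png

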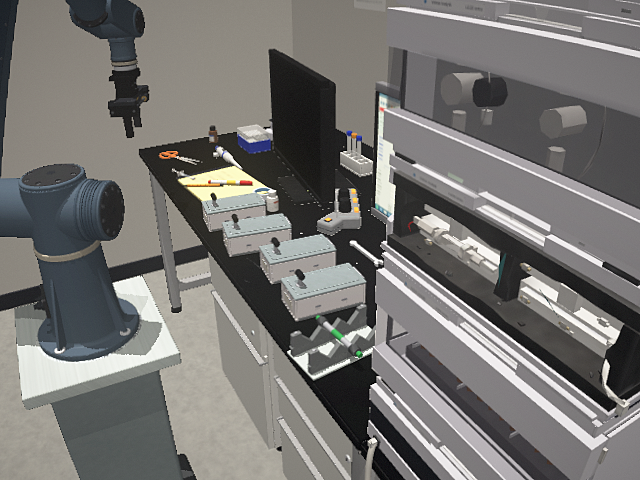

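The top view shows four shut boxes in a row at x≈0.46, at pixels (158,284), (231,282), (307,262) and (381,268). The rest, with a green column in its middle notch, is at (455,292). The spanner (317,184), amber bottle (417,190) and white bottle (155,228) lie beyond the boxes. Next I'll fit the exact poses from depth.

Run:
```python
from h import *
np.set_printoptions(precision=4,suppress=True)
im,d,T=snap('top')
v,u=np.mgrid[0:480,0:640]
P=pix2w('top',T,d,np.c_[u.ravel(),v.ravel()])
m=lambda b:P[(P[:,0]>b[0])&(P[:,0]<b[1])&(P[:,1]>b[2])&(P[:,1]<b[3])&(P[:,2]>b[4])&(P[:,2]<b[5])]
for c in [(.445,.314),(.449,.16),(.484,.003),(.475,-.145)]:
    q=m((c[0]-.12,c[0]+.12,c[1]-.075,c[1]+.075,.046,.063))
    r=cv2.minAreaRect(q[:,:2].astype(np.float32)*1000)
    k=m((c[0]-.12,c[0]+.12,c[1]-.075,c[1]+.075,.078,.1))
    print('lid',r,len(q),'z',np.median(q[:,2]),'pull',k.mean(0),len(k),np.percentile(k,[2,98],axis=0).ravel())
q=m((.3,.54,-.42,-.2,.004,.013)); print('rest base',cv2.minAreaRect(q[:,:2].astype(np.float32)*1000),np.percentile(q,[1,99],axis=0))
q=m((.3,.54,-.42,-.2,.016,.07));
g=bot.trace('green_1','top')[0]['mask']; gy,gx=np.nonzero(g)
G=pix2w('top',T,d,np.c_[gx,gy]); G=G[G[:,2]>.03]; r=cv2.minAreaRect(G[:,:2].astype(np.float32)*1000); print('green',r,G.mean(0),np.median(G[:,2]))
for l in ['amber_bottle','white_bottle','spanner']: pass
q=m((.3,.54,-.42,-.2,.042,.065)); print('high',np.percentile(q,[1,99],axis=0))
```

```text
lid ((464.42034912109375, 317.669677734375), (88.1978988647461, 198.52085876464844), 82.86238098144531) 3258 z 0.05611951780162994 pull [0.3951 0.3248 0.0866] 97 [0.3886 0.3133 0.0795 0.4024 0.3377 0.0906]
lid ((452.7037353515625, 163.9219207763672), (86.07369232177734, 167.62057495117188), 79.9748764038086) 3258 z 0.0561054168881614 pull [0.3981 0.1721 0.0866] 103 [0.3901 0.1596 0.0813 0.4058 0.1856 0.0904]
lid ((490.6031188964844, 6.2168731689453125), (86.1642837524414, 167.09243774414062), 83.78588104248047) 3303 z 0.05630710109318815 pull [0.436  0.0118 0.0873] 94 [ 0.4294 -0.0001  0.0819  0.4433  0.0234  0.0915]
lid ((476.5767517089844, -144.3857421875), (87.1062240600586, 167.4043426513672), 85.20722961425781) 3310 z 0.05643722244126348 pull [ 0.4221 -0.1391  0.0871] 99 [ 0.4154 -0.1522  0.0822  0.4293 -0.1267  0.0917]
rest base ((435.026611328125, -311.5193176269531), (208.41241455078125, 218.1551055908203), 0.44561630487442017) [[ 0.3349 -0.4166  0.0041]
 [ 0.531  -0.2308  0.0125]]
green ((420.3089294433594, -297.097900390625), (14.721577644348145, 136.53335571289062), 5.575077056884766) [ 0.4207 -0.2947  0.0398] 0.039731941902337864
high [[ 0.3339 -0.3536  0.0421]
 [ 0.5074 -0.2406  0.0591]]
```

Emit:
move_arm([
  {"xyz": [0,0,0],"roll": -0.097,"grip": 80},
  {"xyz": [0,0,0],"roll": -0.097,"grip": 80},
  {"xyz": [0,0,0],"roll": -0.097,"grip": 80},
  {"xyz": [-25,-32,0],"roll": 0,"grip": 80},
  {"xyz": [-25,-33,0],"roll": 0,"grip": 80},
])

```text
time_s: 1.42
position: [0.2926, 0.5024, 0.2225]
tcp_rot: [[-0.993, 0.118, 0.001], [0.118, 0.993, 0.001], [-0.001, 0.001, -1.0]]
force: [1.6, 0.4, 0.1]
opening: 0.814
grasp_force: 0.0
```

Emit:
move_arm([
  {"xyz": [-25,-32,10],"roll": 0,"grip": 80},
  {"xyz": [-25,-33,10],"roll": 0,"grip": 80},
  {"xyz": [-25,-32,15],"roll": 0,"grip": 80},
  {"xyz": [-24,-33,15],"roll": 0,"grip": 80},
  {"xyz": [-24,-32,15],"roll": 0,"grip": 80},
])

```text
time_s: 1.83
position: [0.3934, 0.3289, 0.1593]
tcp_rot: [[-0.993, 0.122, 0.001], [0.122, 0.993, 0.001], [-0.001, 0.001, -1.0]]
force: [0.3, -0.5, 0.2]
opening: 0.798
grasp_force: 0.0
```

Emit:
move_arm([
  {"xyz": [0,0,0],"roll": 0,"grip": 80},
  {"xyz": [0,0,0],"roll": 0,"grip": 80},
])

```text
time_s: 2.0
position: [0.3934, 0.3284, 0.1587]
tcp_rot: [[-0.992, 0.127, -0.002], [0.127, 0.992, -0.001], [0.002, -0.001, -1.0]]
force: [0.3, -0.4, 0.1]
opening: 0.805
grasp_force: 0.0
```

Emit:
move_arm([
  {"xyz": [-2,-3,24],"roll": 0,"grip": 80},
  {"xyz": [0,0,24],"roll": 0,"grip": 80},
  {"xyz": [0,0,24],"roll": 0,"grip": 80},
  {"xyz": [0,0,23],"roll": 0,"grip": 60},
  {"xyz": [0,0,0],"roll": 0,"grip": 10},
])

```text
time_s: 2.42
position: [0.3916, 0.3273, 0.0615]
tcp_rot: [[-0.993, 0.121, -0.006], [0.121, 0.993, -0.003], [0.005, -0.003, -1.0]]
force: [-0.4, -0.6, -0.3]
opening: 0.721
grasp_force: 0.0
```

Emit:
move_arm([
  {"xyz": [0,0,0],"roll": 0,"grip": 10},
  {"xyz": [0,0,0],"roll": 0,"grip": 10},
  {"xyz": [0,0,0],"roll": 0,"grip": 10},
  {"xyz": [0,0,0],"roll": 0,"grip": 10},
  {"xyz": [0,0,0],"roll": 0,"grip": 10},
])

```text
time_s: 2.83
position: [0.3948, 0.3276, 0.0656]
tcp_rot: [[-0.993, 0.122, 0.002], [0.122, 0.993, 0.001], [-0.002, 0.001, -1.0]]
force: [-0.6, -1.0, -0.0]
opening: 0.356
grasp_force: 0.0
```

Emit:
move_arm([
  {"xyz": [0,0,1],"roll": 0,"grip": 10},
  {"xyz": [0,0,0],"roll": 0,"grip": 10},
  {"xyz": [0,0,0],"roll": 0,"grip": 10},
])

```text
time_s: 3.08
position: [0.3948, 0.3275, 0.0646]
tcp_rot: [[-0.992, 0.123, 0.002], [0.123, 0.992, 0.001], [-0.002, 0.002, -1.0]]
force: [-1.0, 0.3, 7.1]
opening: 0.296
grasp_force: 30.0
```

Emit:
move_arm([
  {"xyz": [-7,0,-20.5],"roll": 0,"grip": 10},
  {"xyz": [-10,0,-19.5],"roll": 0,"grip": 10},
  {"xyz": [-13,0,-17.5],"roll": 0,"grip": 10},
  {"xyz": [-15.5,0,-15],"roll": 0,"grip": 10},
  {"xyz": [-18,0,-12.5],"roll": 0,"grip": 10},
])

```text
time_s: 3.5
position: [0.4558, 0.3196, 0.1492]
tcp_rot: [[-0.992, 0.123, -0.003], [0.123, 0.992, 0.001], [0.003, 0.0, -1.0]]
force: [-0.5, 1.3, -6.0]
opening: 0.292
grasp_force: 30.0
```

Emit:
move_arm([
  {"xyz": [-19.5,0,-9.5],"roll": 0,"grip": 10},
  {"xyz": [-21,0,-6.5],"roll": 0,"grip": 10},
  {"xyz": [-21.5,0,-3],"roll": 0,"grip": 10},
  {"xyz": [-21.5,0,0.5],"roll": 0,"grip": 10},
  {"xyz": [-21.5,0,4],"roll": 0,"grip": 10},
])

```text
time_s: 3.92
position: [0.5617, 0.3062, 0.1645]
tcp_rot: [[-0.992, 0.123, -0.0], [0.123, 0.992, 0.0], [0.0, 0.0, -1.0]]
force: [-2.3, 0.1, 1.4]
opening: 0.293
grasp_force: 30.0
```

```bash
cat > peek.py <<'E'
from h import *
import sys
np.set_printoptions(precision=4,suppress=True)
s=bot.read_state(); print(s['time_s'],s['position'],s['force'],s['opening'],s['grasp_force'])
im,d,T=snap('wrist',sys.argv[1])
for l in ['blue_1','orange_1','green_1']:
    for r in bot.spot_in(l,'wrist')[:2]: print(l,round(r['conf'],2),w(T,r['at']))
E
python3 peek.py a1.png
```

```text
3.9167 [0.5617 0.3062 0.1645] [-2.289   0.0854  1.3587] 0.2933634264644423 30.00075518153608
blue_1 0.62 [0.4587 0.321  0.037 ]
orange_1 0.24 [0.4527 0.1759 0.0603]
```

View pics/a1.png

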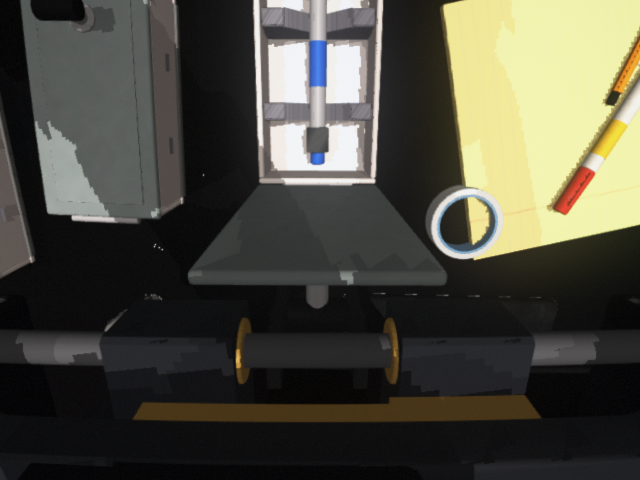

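The wrist view shows box A open, with a blue-sleeved column in its saddles (sleeve at (317,62)) and the lid upright in the gripper. Next I'll release the pull, back off over the box and look again.

Emit:
move_arm([
  {"xyz": [0,0,0],"roll": 0,"grip": 80},
  {"xyz": [0,0,0],"roll": 0,"grip": 80},
  {"xyz": [0,0,0],"roll": 0,"grip": 80},
  {"xyz": [0,0,-10],"roll": 0,"grip": 70},
  {"xyz": [0,0,-20],"roll": 0,"grip": 60},
])

```text
time_s: 4.53
position: [0.5586, 0.3059, 0.1906]
tcp_rot: [[-0.992, 0.122, -0.007], [0.122, 0.993, -0.002], [0.007, -0.003, -1.0]]
force: [0.0, -0.3, 0.1]
opening: 0.561
grasp_force: 0.0
```

Emit:
move_arm([
  {"xyz": [0,0,-25],"roll": 0,"grip": 60},
  {"xyz": [0,0,-25],"roll": 0,"grip": 50},
  {"xyz": [29,0,0],"roll": 0,"grip": 40},
  {"xyz": [29,0,0],"roll": 0,"grip": 38},
  {"xyz": [29,0,0],"roll": 0,"grip": 38},
])

```text
time_s: 4.95
position: [0.474, 0.3172, 0.2438]
tcp_rot: [[-0.992, 0.123, 0.001], [0.123, 0.992, 0.001], [-0.001, 0.001, -1.0]]
force: [0.8, 0.2, -0.7]
opening: 0.414
grasp_force: 0.0
```

Emit:
move_arm([
  {"xyz": [29,0,0],"roll": 0,"grip": 38},
  {"xyz": [0,0,0],"roll": 0,"grip": 38},
  {"xyz": [0,0,0],"roll": 0,"grip": 38},
])

```text
time_s: 5.2
position: [0.4445, 0.321, 0.2436]
tcp_rot: [[-0.993, 0.12, 0.0], [0.12, 0.993, -0.0], [-0.0, -0.0, -1.0]]
force: [-0.2, 0.6, -0.0]
opening: 0.383
grasp_force: 0.0
```

```bash
cat > col.py <<'E'
from h import *
import sys
np.set_printoptions(precision=4,suppress=True)
lab,yaw,f=sys.argv[1],float(sys.argv[2]),(sys.argv[3] if len(sys.argv)>3 else None)
s=bot.read_state(); p=np.array(s['position']);R=np.array(s['tcp_rot'])
print(s['time_s'],p,'toolyaw(box)',np.degrees(np.arctan2(-R[1,0],-R[0,0])))
im,d,T=snap('wrist',f)
r=bot.trace(lab,'wrist'); print([x['conf'] for x in r])
for x in r[:2]:
    mk=x['mask']; gy,gx=np.nonzero(mk); G=pix2w('wrist',T,d,np.c_[gx,gy])
    zt=np.percentile(G[:,2],90); G=G[G[:,2]>zt-.014]
    a=cv2.fitLine(G[:,:2].astype(np.float32)*1000,cv2.DIST_HUBER,0,.01,.01).ravel()
    e=a[:2]; q=(G[:,:2]-a[2:]/1000)@e; lo,hi=np.percentile(q,[.3,99.7]); mid=a[2:]/1000+e*(lo+hi)/2
    hsv=cv2.cvtColor(im,cv2.COLOR_RGB2HSV)
    hue={'b':(105,130),'g':(40,85),'o':(5,22)}[lab[0]]
    sl=mk&(hsv[...,0]>hue[0])&(hsv[...,0]<hue[1])&(hsv[...,1]>120)
    n,L,st,ce=cv2.connectedComponentsWithStats(sl.astype(np.uint8))
    print('mid',mid,'len',hi-lo,'dir deg',np.degrees(np.arctan2(e[1],e[0])),'ztop',zt)
    for i in np.argsort(-st[1:,4])[:3]+1:
        yy,xx=np.nonzero(L==i); S=pix2w('wrist',T,d,np.c_[xx,yy]).mean(0); print('  blob',st[i,4],S,'tool d mm',1000*R.T@(S-p))
    print('  tool d mm of mid',1000*(R.T@(np.append(mid,zt-.006)-p)))
E
python3 col.py blue_1 -7 a2.png
```

```text
5.2 [0.4445 0.321  0.2436] toolyaw(box) -6.913303945074543
[0.73, 0.65]
mid [0.4733 0.0288] len 0.12953785417945068 dir deg -3.684968 ztop 0.05896948353557206
  tool d mm of mid [ -63.7725 -286.5837  190.6364]
mid [0.4442 0.3197] len 0.13762370496134724 dir deg -7.3944426 ztop 0.04123831914667331
  blob 319 [0.4442 0.3202 0.0387] tool d mm [  0.1616  -0.8531 204.8772]
  blob 89 [0.3796 0.3284 0.038 ] tool d mm [ 65.3399  -0.464  205.558 ]
  blob 56 [0.5099 0.3115 0.0377] tool d mm [-66.0498  -1.5329 205.9356]
  tool d mm of mid [  0.1584  -1.2943 208.3516]
```

View pics/a2.png

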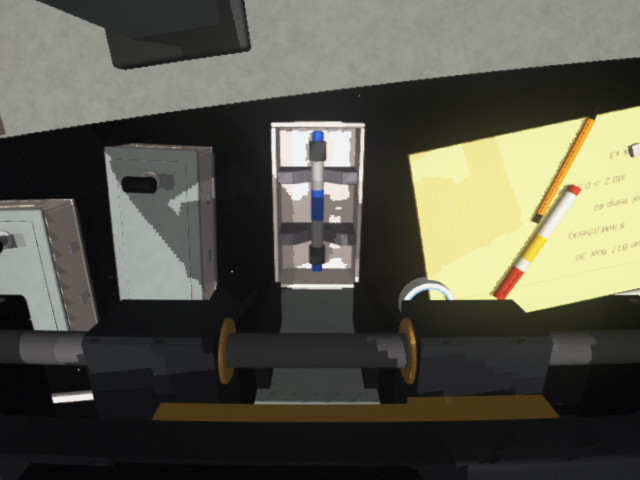

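The view from above shows the blue column's sleeve at (317,206), centred under the gripper. Next I'll grasp it.

Emit:
move_arm([
  {"xyz": [0,-1,35],"roll": 0,"grip": 38},
  {"xyz": [0,0,35],"roll": 0,"grip": 38},
  {"xyz": [0,0,35],"roll": 0,"grip": 38},
  {"xyz": [0,0,35],"roll": 0,"grip": 38},
  {"xyz": [0,0,35],"roll": 0,"grip": 38},
])

```text
time_s: 5.72
position: [0.4482, 0.3197, 0.0664]
tcp_rot: [[-0.992, 0.124, 0.002], [0.124, 0.992, 0.001], [-0.002, 0.001, -1.0]]
force: [0.6, 0.1, -0.9]
opening: 0.378
grasp_force: 0.0
```

Emit:
move_arm([
  {"xyz": [0,0,30],"roll": 0,"grip": 38},
  {"xyz": [0,0,24],"roll": 0,"grip": 38},
  {"xyz": [0,0,0],"roll": 0,"grip": 5},
  {"xyz": [0,0,0],"roll": 0,"grip": 5},
  {"xyz": [0,0,0],"roll": 0,"grip": 5},
])

```text
time_s: 6.13
position: [0.4478, 0.32, 0.0146]
tcp_rot: [[-0.992, 0.123, 0.002], [0.123, 0.992, 0.001], [-0.002, 0.001, -1.0]]
force: [0.0, -0.2, 0.2]
opening: 0.233
grasp_force: 0.0
```

Emit:
move_arm([
  {"xyz": [0,0,0],"roll": 0,"grip": 5},
  {"xyz": [0,0,0],"roll": 0,"grip": 5},
  {"xyz": [0,0,0],"roll": 0,"grip": 5},
])

```text
time_s: 6.38
position: [0.448, 0.3207, 0.0157]
tcp_rot: [[-0.992, 0.123, 0.005], [0.123, 0.992, 0.002], [-0.004, 0.003, -1.0]]
force: [0.4, 1.4, 2.1]
opening: 0.133
grasp_force: 30.0
```

Emit:
move_arm([
  {"xyz": [0,0,-15],"roll": 0,"grip": 5},
  {"xyz": [0,0,-30],"roll": 0,"grip": 5},
  {"xyz": [0,0,-35],"roll": 0,"grip": 5},
  {"xyz": [0,0,-35],"roll": 0,"grip": 5},
  {"xyz": [0,0,-15],"roll": 0,"grip": 5},
])

```text
time_s: 6.8
position: [0.4478, 0.3205, 0.1487]
tcp_rot: [[-0.993, 0.122, 0.007], [0.122, 0.993, 0.003], [-0.006, 0.003, -1.0]]
force: [0.6, 1.3, -0.6]
opening: 0.128
grasp_force: 30.0
```

Run:
```python
from h import *
np.set_printoptions(precision=4,suppress=True)
im,d,T=snap('top')
v,u=np.mgrid[0:480,0:640]
P=pix2w('top',T,d,np.c_[u.ravel(),v.ravel()])
a=np.radians(5.6);R=np.array([[np.cos(a),np.sin(a)],[-np.sin(a),np.cos(a)]])
q=np.c_[(P[:,:2]-[.4205,-.297])@R.T*1000,P[:,2]*1000]
q=q[(abs(q[:,0])<110)&(abs(q[:,1])<80)]
h=q[(q[:,2]>44)&(q[:,2]<62)]; print('rect comb',cv2.minAreaRect(h[:,:2].astype(np.float32)),np.percentile(h,[1,50,99],axis=0))
for s in (-1,1):
    c=h[(h[:,1]*s>10)&(h[:,2]<52)]; hist=np.histogram(c[:,0],bins=np.arange(-100,101,10)); print(s,len(c),'line',cv2.fitLine(c[:,:2].astype(np.float32),2,0,.01,.01).ravel(),hist[0])
b=q[(q[:,2]>4)&(q[:,2]<13)]; print('base',np.percentile(b,[1,5,95,99],axis=0))
```

```text
rect comb ((0.10523223876953125, -1.0937004089355469), (114.7079849243164, 170.19036865234375), 89.72166442871094) [[-84.1115 -54.9696  44.0662]
 [  1.8743 -20.1257  51.8114]
 [ 84.9456  47.672   59.891 ]]
-1 99 line [  1.      -0.0061   0.327  -34.4717] [ 0  3  9 13  1  0  0 11  5  4  8  3 17  0  0  0 16  7  2  0]
1 90 line [ 1.     -0.0067  6.8786 29.4499] [ 0  2  4 12  0  0  0  8 10  6  3  6 14  0  0  0 12 10  3  0]
base [[-85.9757 -50.2317   4.1719]
 [-78.6818 -28.7518   4.7253]
 [ 80.0297  40.3997  11.204 ]
 [ 87.5557  45.6892  12.3207]]
```

Emit:
move_arm([
  {"xyz": [-6,-38,0],"roll": 0,"grip": 5},
  {"xyz": [-6,-38,0],"roll": 0,"grip": 5},
  {"xyz": [-6,-38,0],"roll": 0,"grip": 5},
  {"xyz": [-6,-38,0],"roll": 0,"grip": 5},
  {"xyz": [-6,-38,0],"roll": 0,"grip": 5},
])

```text
time_s: 7.27
position: [0.4515, 0.1259, 0.1436]
tcp_rot: [[-0.993, 0.121, -0.001], [0.121, 0.993, -0.0], [0.001, -0.0, -1.0]]
force: [0.7, -0.7, -1.3]
opening: 0.129
grasp_force: 30.0
```

Emit:
move_arm([
  {"xyz": [-6,-38,0],"roll": 0,"grip": 5},
  {"xyz": [-6,-38,0],"roll": 0,"grip": 5},
  {"xyz": [-6,-38,0],"roll": 0,"grip": 5},
  {"xyz": [-6,-38,0],"roll": 0,"grip": 5},
  {"xyz": [-6,-38,0],"roll": 0,"grip": 5},
])

```text
time_s: 7.68
position: [0.458, -0.0664, 0.1436]
tcp_rot: [[-0.992, 0.122, -0.001], [0.122, 0.992, 0.0], [0.001, 0.0, -1.0]]
force: [0.4, 0.6, -1.2]
opening: 0.122
grasp_force: 30.0
```

Emit:
move_arm([
  {"xyz": [-6,-38,0],"roll": 0,"grip": 5},
  {"xyz": [-6,-38,0],"roll": 0,"grip": 5},
  {"xyz": [-6,-38,0],"roll": 0,"grip": 5},
  {"xyz": [-6,-38,0],"roll": 0,"grip": 5},
  {"xyz": [-6,-38,0],"roll": 0,"grip": 5},
])

```text
time_s: 8.1
position: [0.4645, -0.2585, 0.1434]
tcp_rot: [[-0.992, 0.123, -0.001], [0.123, 0.992, 0.001], [0.001, 0.001, -1.0]]
force: [0.3, 0.2, -0.8]
opening: 0.138
grasp_force: 3.0
```

Emit:
move_arm([
  {"xyz": [0,-41,0],"roll": 0,"grip": 5},
  {"xyz": [0,0,0],"roll": 0.12,"grip": 5},
  {"xyz": [0,0,0],"roll": 0.12,"grip": 5},
  {"xyz": [0,0,0],"roll": 0.12,"grip": 5},
  {"xyz": [0,0,0],"roll": 0.12,"grip": 5},
])

```text
time_s: 8.52
position: [0.4595, -0.2976, 0.1431]
tcp_rot: [[-0.82, 0.573, -0.002], [0.573, 0.82, 0.001], [0.002, 0.0, -1.0]]
force: [-0.3, 0.3, -0.3]
opening: 0.13
grasp_force: 30.0
```

Emit:
move_arm([
  {"xyz": [0,0,0],"roll": 0.12,"grip": 5},
  {"xyz": [0,0,0],"roll": 0.12,"grip": 5},
  {"xyz": [0,0,0],"roll": 0.12,"grip": 5},
  {"xyz": [0,0,0],"roll": 0.12,"grip": 5},
  {"xyz": [0,0,0],"roll": 0.12,"grip": 5},
])

```text
time_s: 8.93
position: [0.4598, -0.2971, 0.1432]
tcp_rot: [[-0.354, 0.935, -0.001], [0.935, 0.354, 0.001], [0.002, -0.001, -1.0]]
force: [-0.6, -0.7, -1.1]
opening: 0.124
grasp_force: 30.0
```

Emit:
move_arm([
  {"xyz": [0,0,0],"roll": 0.12,"grip": 5},
  {"xyz": [0,0,0],"roll": 0.12,"grip": 5},
  {"xyz": [0,0,0],"roll": 0.035,"grip": 5},
  {"xyz": [0,0,0],"roll": 0,"grip": 5},
  {"xyz": [0,0,0],"roll": 0,"grip": 5},
])

```text
time_s: 9.35
position: [0.4601, -0.2973, 0.1434]
tcp_rot: [[-0.094, 0.996, -0.001], [0.996, 0.094, 0.001], [0.001, -0.001, -1.0]]
force: [0.3, -0.5, -0.2]
opening: 0.126
grasp_force: 30.0
```

The grip slackened briefly around 8.1 s, so I'll check how the column sits in the hand.

```bash
python3 - <<'E'
from h import *
im,d,T=snap('wrist','hold.png')
im2,d2,T2=snap('side','holds.png')
a=im; b=im2[150:450,200:600]
b=cv2.resize(b,(533,400)); a=cv2.resize(a,(267*2,400))
cv2.imwrite('pics/hold2.png',cv2.resize(np.hstack([a,b]),(800,300))[:,:,::-1])
E
python3 col.py blue_1 0
```

```text
9.45 [ 0.4603 -0.2975  0.1436] toolyaw(box) -84.61648866029469
[0.73]
mid [ 0.4585 -0.282 ] len 0.11342990070364511 dir deg -84.58023 ztop 0.1692832160278538
  blob 1345 [ 0.4594 -0.2904  0.1665] tool d mm [  7.1176  -0.224  -22.8924]
  blob 736 [ 0.4536 -0.2297  0.1647] tool d mm [ 68.1509  -0.2882 -21.1083]
  blob 2 [ 0.4924 -0.4623  0.0151] tool d mm [-167.2042   16.6157  128.4154]
  tool d mm of mid [ 15.5729  -0.3849 -19.6771]
```

View pics/hold2.png

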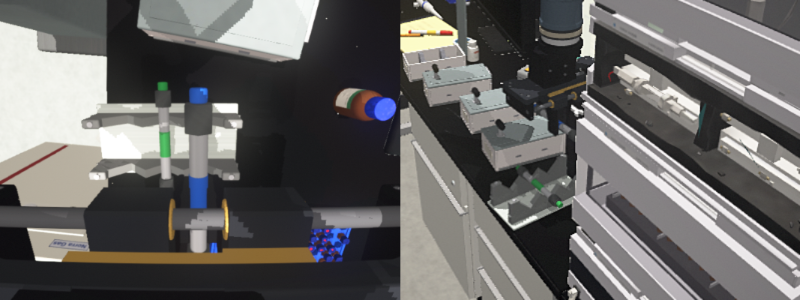

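The wrist view shows the held column level and about 2.5 mm off mid-length, with green in the middle notch, so I'll place it in notch 3.

Emit:
move_arm([
  {"xyz": [0,4.8,30],"roll": 0,"grip": 5},
  {"xyz": [0,0,30],"roll": 0,"grip": 5},
  {"xyz": [0,0,30],"roll": 0,"grip": 5},
  {"xyz": [0,0,22],"roll": 0,"grip": 5},
  {"xyz": [0,0,13],"roll": 0,"grip": 5},
])

```text
time_s: 9.97
position: [0.4646, -0.2964, 0.0166]
tcp_rot: [[-0.093, 0.996, -0.002], [0.996, 0.093, 0.002], [0.003, -0.002, -1.0]]
force: [1.9, 7.3, 43.7]
opening: 0.122
grasp_force: 30.0
```

Emit:
move_arm([
  {"xyz": [0,0,2],"roll": 0,"grip": 5},
  {"xyz": [0,0,0],"roll": 0,"grip": 33},
  {"xyz": [0,0,0],"roll": 0,"grip": 33},
  {"xyz": [0,0,0],"roll": 0,"grip": 33},
  {"xyz": [0,0,0],"roll": 0,"grip": 33},
])

```text
time_s: 10.38
position: [0.4658, -0.2977, 0.0172]
tcp_rot: [[-0.093, 0.996, 0.001], [0.996, 0.093, -0.001], [-0.001, 0.001, -1.0]]
force: [-0.1, 0.6, 0.0]
opening: 0.303
grasp_force: 0.0
```

Emit:
move_arm([
  {"xyz": [0,0,-20],"roll": 0,"grip": 33},
  {"xyz": [0,0,-30],"roll": 0,"grip": 33},
  {"xyz": [0,0,-35],"roll": 0,"grip": 33},
  {"xyz": [0,0,-40],"roll": 0,"grip": 33},
  {"xyz": [0,0,-40],"roll": 0,"grip": 33},
])

```text
time_s: 10.8
position: [0.4649, -0.2969, 0.1835]
tcp_rot: [[-0.093, 0.996, -0.001], [0.996, 0.093, 0.001], [0.001, -0.001, -1.0]]
force: [2.3, -0.6, -0.0]
opening: 0.333
grasp_force: 0.0
```

```bash
python3 col.py blue_1 0 r1.png
```

```text
10.8 [ 0.4649 -0.2969  0.1835] toolyaw(box) -84.66919568972544
[0.94]
mid [ 0.4638 -0.2938] len 0.13819324744813855 dir deg -84.73086 ztop 0.043397037342152944
  blob 485 [ 0.4642 -0.2936  0.0407] tool d mm [  3.2768  -0.3199 142.7401]
  blob 125 [ 0.4581 -0.2294  0.0394] tool d mm [ 67.7848  -0.4979 144.133 ]
  blob 92 [ 0.4702 -0.3594  0.0399] tool d mm [-62.7861  -0.4497 143.5592]
  tool d mm of mid [  3.1465  -0.7892 146.0692]
```

View pics/r1.png

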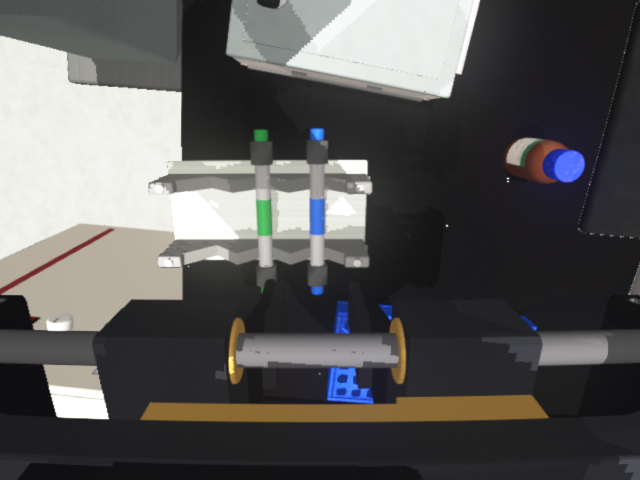

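Blue is seated in notch 3 at (317,215), beside green in notch 2 at (263,215). Next I'll go back and shut lid A.

Emit:
move_arm([
  {"xyz": [0,0,-14],"roll": -0.12,"grip": 40},
  {"xyz": [0,0,-14],"roll": -0.12,"grip": 60},
  {"xyz": [0,0,-14],"roll": -0.12,"grip": 70},
  {"xyz": [0,0,-15],"roll": -0.12,"grip": 70},
  {"xyz": [0,0,0],"roll": -0.12,"grip": 70},
])

```text
time_s: 11.32
position: [0.4666, -0.2984, 0.2415]
tcp_rot: [[-0.644, 0.765, 0.004], [0.765, 0.644, -0.004], [-0.006, 0.001, -1.0]]
force: [0.5, -0.4, 0.3]
opening: 0.621
grasp_force: 0.0
```

Emit:
move_arm([
  {"xyz": [0,0,0],"roll": -0.12,"grip": 70},
  {"xyz": [0,0,0],"roll": -0.12,"grip": 70},
  {"xyz": [0,0,0],"roll": -0.12,"grip": 70},
  {"xyz": [0,0,0],"roll": -0.12,"grip": 70},
  {"xyz": [0,0,0],"roll": -0.12,"grip": 70},
])

```text
time_s: 11.73
position: [0.4651, -0.297, 0.2384]
tcp_rot: [[-0.963, 0.268, -0.0], [0.268, 0.963, 0.0], [0.001, 0.0, -1.0]]
force: [-0.5, -0.2, -0.6]
opening: 0.699
grasp_force: 0.0
```

Emit:
move_arm([
  {"xyz": [0,0,0],"roll": -0.12,"grip": 70},
  {"xyz": [0,0,0],"roll": -0.035,"grip": 70},
  {"xyz": [-1.4,38,0],"roll": 0,"grip": 70},
  {"xyz": [-1.4,38,0],"roll": 0,"grip": 70},
  {"xyz": [-1.4,38,0],"roll": 0,"grip": 70},
])

```text
time_s: 12.15
position: [0.4831, -0.1838, 0.2383]
tcp_rot: [[-0.992, 0.125, -0.0], [0.125, 0.992, 0.001], [0.001, 0.001, -1.0]]
force: [1.3, 0.2, 0.7]
opening: 0.702
grasp_force: 0.0
```

Emit:
move_arm([
  {"xyz": [-1.4,38,0],"roll": 0,"grip": 70},
  {"xyz": [-1.4,38,0],"roll": 0,"grip": 70},
  {"xyz": [-1.4,38,0],"roll": 0,"grip": 70},
  {"xyz": [-1.4,38,0],"roll": 0,"grip": 70},
  {"xyz": [-1.4,38,0],"roll": 0,"grip": 70},
])

```text
time_s: 12.57
position: [0.5134, 0.0049, 0.2386]
tcp_rot: [[-0.992, 0.123, -0.0], [0.123, 0.992, 0.0], [0.0, 0.0, -1.0]]
force: [0.5, -0.1, -0.1]
opening: 0.704
grasp_force: 0.0
```

Emit:
move_arm([
  {"xyz": [-1.4,38,0],"roll": 0,"grip": 70},
  {"xyz": [-1.4,38,0],"roll": 0,"grip": 70},
  {"xyz": [-1.4,38,0],"roll": 0,"grip": 70},
  {"xyz": [-1.4,38,0],"roll": 0,"grip": 70},
  {"xyz": [-1.4,38,0],"roll": 0,"grip": 70},
])

```text
time_s: 12.98
position: [0.5436, 0.1927, 0.2385]
tcp_rot: [[-0.993, 0.122, -0.0], [0.122, 0.993, -0.0], [0.0, -0.0, -1.0]]
force: [1.0, -0.4, -0.6]
opening: 0.699
grasp_force: 0.0
```

Emit:
move_arm([
  {"xyz": [-1.4,38,0],"roll": 0,"grip": 70},
  {"xyz": [-1.4,38,0],"roll": 0,"grip": 70},
  {"xyz": [-1.4,38,0],"roll": 0,"grip": 70},
  {"xyz": [0,0,0],"roll": 0,"grip": 70},
  {"xyz": [0,0,0],"roll": 0,"grip": 70},
])

```text
time_s: 13.4
position: [0.5615, 0.3052, 0.2379]
tcp_rot: [[-0.993, 0.119, -0.001], [0.119, 0.993, -0.001], [0.001, -0.001, -1.0]]
force: [-0.5, -0.8, -0.7]
opening: 0.699
grasp_force: 0.0
```

Emit:
move_arm([
  {"xyz": [0,0,25],"roll": 0,"grip": 60},
  {"xyz": [0,0,25],"roll": 0,"grip": 50},
  {"xyz": [0,0,24],"roll": 0,"grip": 45},
  {"xyz": [0,0,0],"roll": 0,"grip": 10},
  {"xyz": [0,0,0],"roll": 0,"grip": 10},
])

```text
time_s: 13.82
position: [0.561, 0.3016, 0.1636]
tcp_rot: [[-0.992, 0.124, -0.004], [0.124, 0.992, -0.002], [0.004, -0.002, -1.0]]
force: [0.6, 0.4, 1.0]
opening: 0.401
grasp_force: 0.0
```

Emit:
move_arm([
  {"xyz": [0,0,0],"roll": 0,"grip": 10},
  {"xyz": [0,0,0],"roll": 0,"grip": 10},
  {"xyz": [0,0,0],"roll": 0,"grip": 10},
  {"xyz": [0,0,0],"roll": 0,"grip": 10},
])

```text
time_s: 14.15
position: [0.5623, 0.306, 0.1657]
tcp_rot: [[-0.992, 0.124, 0.002], [0.124, 0.992, 0.006], [-0.001, 0.006, -1.0]]
force: [-0.1, 8.4, -8.2]
opening: 0.29
grasp_force: 30.0
```

Emit:
move_arm([
  {"xyz": [21.5,0,-4],"roll": 0,"grip": 10},
  {"xyz": [21.5,0,-0.5],"roll": 0,"grip": 10},
  {"xyz": [21.5,0,3],"roll": 0,"grip": 10},
  {"xyz": [21,0,6.5],"roll": 0,"grip": 10},
  {"xyz": [19.5,0,9.5],"roll": 0,"grip": 10},
])

```text
time_s: 14.57
position: [0.4616, 0.3189, 0.1541]
tcp_rot: [[-0.992, 0.123, 0.012], [0.123, 0.992, 0.007], [-0.011, 0.008, -1.0]]
force: [4.0, 5.1, -1.8]
opening: 0.295
grasp_force: 30.0
```

Emit:
move_arm([
  {"xyz": [18,0,12.5],"roll": 0,"grip": 10},
  {"xyz": [15.5,0,15],"roll": 0,"grip": 10},
  {"xyz": [13,0,17.5],"roll": 0,"grip": 10},
  {"xyz": [10,0,19.5],"roll": 0,"grip": 10},
  {"xyz": [7,0,20],"roll": 0,"grip": 10},
])

```text
time_s: 14.98
position: [0.3968, 0.3272, 0.0685]
tcp_rot: [[-0.992, 0.124, 0.008], [0.124, 0.992, 0.007], [-0.007, 0.008, -1.0]]
force: [-0.3, 5.6, 2.7]
opening: 0.291
grasp_force: 30.0
```

Emit:
move_arm([
  {"xyz": [0,0,2],"roll": 0,"grip": 10},
  {"xyz": [0,0,0],"roll": 0,"grip": 10},
])

```text
time_s: 15.15
position: [0.396, 0.3272, 0.0661]
tcp_rot: [[-0.992, 0.125, 0.004], [0.125, 0.992, 0.006], [-0.003, 0.007, -1.0]]
force: [-5.0, 10.5, 0.6]
opening: 0.296
grasp_force: 30.0
```

Emit:
move_arm([
  {"xyz": [0,0,2],"roll": 0,"grip": 10},
  {"xyz": [0,0,0],"roll": 0,"grip": 80},
  {"xyz": [0,0,0],"roll": 0,"grip": 80},
  {"xyz": [0,0,0],"roll": 0,"grip": 80},
  {"xyz": [0,0,-15],"roll": 0,"grip": 80},
])

```text
time_s: 15.57
position: [0.3945, 0.3232, 0.0761]
tcp_rot: [[-0.992, 0.123, -0.002], [0.123, 0.992, -0.002], [0.002, -0.002, -1.0]]
force: [-0.5, -0.3, -0.1]
opening: 0.51
grasp_force: 0.0
```

Emit:
move_arm([
  {"xyz": [0,0,-36],"roll": 0.04,"grip": 80},
  {"xyz": [0,0,-36],"roll": 0,"grip": 80},
  {"xyz": [-6.8,-38,0],"roll": 0,"grip": 80},
  {"xyz": [-6.8,-38,0],"roll": 0,"grip": 80},
  {"xyz": [-6.8,-38,0],"roll": 0,"grip": 80},
])

```text
time_s: 15.98
position: [0.3975, 0.2072, 0.1503]
tcp_rot: [[-0.987, 0.16, 0.004], [0.16, 0.987, 0.0], [-0.004, 0.001, -1.0]]
force: [0.5, -1.4, -0.7]
opening: 0.787
grasp_force: 0.0
```

Emit:
move_arm([
  {"xyz": [-6.8,-38,0],"roll": 0,"grip": 80},
  {"xyz": [0,0,0],"roll": 0,"grip": 70},
  {"xyz": [0,0,0],"roll": 0,"grip": 70},
])

```text
time_s: 16.23
position: [0.3979, 0.1676, 0.1494]
tcp_rot: [[-0.986, 0.168, 0.001], [0.168, 0.986, 0.0], [-0.001, 0.0, -1.0]]
force: [0.8, -0.1, 0.2]
opening: 0.734
grasp_force: 0.0
```

Run:
```python
from h import *
np.set_printoptions(precision=4,suppress=True)
im,d,T=snap('top','t2.png')
v,u=np.mgrid[0:480,0:640]
P=pix2w('top',T,d,np.c_[u.ravel(),v.ravel()])
q=P[(abs(P[:,0]-.45)<.06)&(abs(P[:,1]-.318)<.03)]
print(np.percentile(q[:,2],[5,50,75,95]), bot.read_state()['position'])
for r in bot.spot_in('blue_1','top')[:3]+bot.spot_in('green_1','top')[:1]: print(r['conf'],w(T,r['at']))
```

```text
[0.0535 0.0564 0.0576 0.0593] [0.3979 0.1689 0.1493]
0.57 [ 0.4643 -0.2907  0.0443]
0.53 [ 0.4105 -0.301   0.0076]
0.76 [ 0.4261 -0.2945  0.0395]
```

Emit:
move_arm([
  {"xyz": [0,3.5,24],"roll": 0,"grip": 60},
  {"xyz": [0,0,24],"roll": 0,"grip": 55},
  {"xyz": [0,0,24],"roll": 0,"grip": 50},
  {"xyz": [0,0,13],"roll": 0,"grip": 45},
  {"xyz": [0,0,0],"roll": 0,"grip": 10},
])

```text
time_s: 16.8
position: [0.396, 0.1743, 0.0616]
tcp_rot: [[-0.987, 0.159, -0.005], [0.159, 0.987, -0.001], [0.005, -0.001, -1.0]]
force: [-0.6, -0.2, 0.3]
opening: 0.45
grasp_force: 0.0
```

Emit:
move_arm([
  {"xyz": [0,0,0],"roll": 0,"grip": 10},
  {"xyz": [0,0,0],"roll": 0,"grip": 10},
  {"xyz": [0,0,0],"roll": 0,"grip": 10},
  {"xyz": [0,0,0],"roll": 0,"grip": 10},
  {"xyz": [0,0,0],"roll": 0,"grip": 10},
])

```text
time_s: 17.22
position: [0.3982, 0.1738, 0.0647]
tcp_rot: [[-0.987, 0.162, 0.002], [0.162, 0.987, 0.001], [-0.002, 0.002, -1.0]]
force: [-0.5, 5.5, 1.4]
opening: 0.294
grasp_force: 30.0
```

Emit:
move_arm([
  {"xyz": [-7,0,-20.5],"roll": 0,"grip": 10},
  {"xyz": [-10,0,-19.5],"roll": 0,"grip": 10},
  {"xyz": [-13,0,-17.5],"roll": 0,"grip": 10},
  {"xyz": [-15.5,0,-15],"roll": 0,"grip": 10},
  {"xyz": [-18,0,-12.5],"roll": 0,"grip": 10},
])

```text
time_s: 17.63
position: [0.46, 0.1632, 0.1503]
tcp_rot: [[-0.987, 0.163, -0.0], [0.163, 0.987, 0.001], [0.0, 0.001, -1.0]]
force: [2.7, 2.9, -11.2]
opening: 0.289
grasp_force: 30.0
```

Emit:
move_arm([
  {"xyz": [-19.5,0,-9.5],"roll": 0,"grip": 10},
  {"xyz": [-21,0,-6.5],"roll": 0,"grip": 10},
  {"xyz": [-21.5,0,-3],"roll": 0,"grip": 10},
  {"xyz": [-21.5,0,0.5],"roll": 0,"grip": 10},
  {"xyz": [-21.5,0,4],"roll": 0,"grip": 10},
])

```text
time_s: 18.05
position: [0.5638, 0.1452, 0.1648]
tcp_rot: [[-0.987, 0.162, -0.001], [0.162, 0.987, -0.001], [0.001, -0.001, -1.0]]
force: [-1.8, 1.1, -0.7]
opening: 0.291
grasp_force: 30.0
```

```bash
python3 peek.py b1.png
```

```text
18.05 [0.5638 0.1452 0.1648] [-1.7882  1.1046 -0.7463] 0.29113109030190415 30.00222978182137
blue_1 0.58 [0.4579 0.1603 0.0396]
green_1 0.49 [0.4826 0.0212 0.0615]
green_1 0.21 [0.5319 0.1501 0.1863]
```

View pics/b1.png

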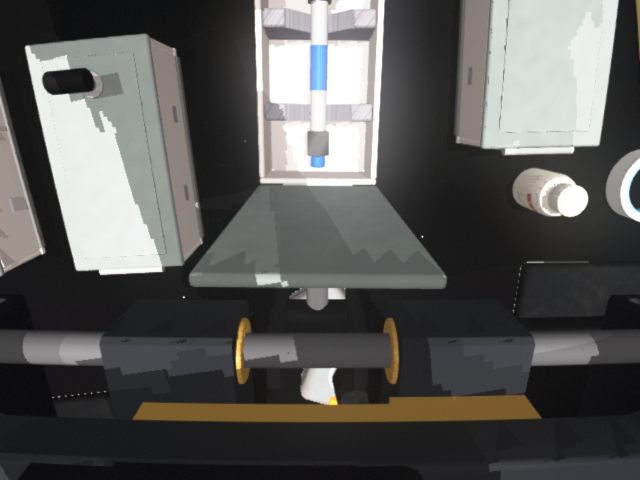

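Box B also holds a blue column, with its sleeve at (318,67). I'll repeat the sequence.

Emit:
move_arm([
  {"xyz": [0,0,0],"roll": 0,"grip": 80},
  {"xyz": [0,0,0],"roll": 0,"grip": 80},
  {"xyz": [0,0,0],"roll": 0,"grip": 80},
  {"xyz": [0,0,-10],"roll": 0,"grip": 70},
  {"xyz": [0,0,-20],"roll": 0,"grip": 60},
])

```text
time_s: 18.67
position: [0.561, 0.1458, 0.1916]
tcp_rot: [[-0.987, 0.162, -0.007], [0.162, 0.987, -0.0], [0.007, -0.002, -1.0]]
force: [0.3, -0.4, 0.1]
opening: 0.562
grasp_force: 0.0
```

Emit:
move_arm([
  {"xyz": [0,0,-25],"roll": 0,"grip": 60},
  {"xyz": [0,0,-25],"roll": 0,"grip": 50},
  {"xyz": [29,0,0],"roll": 0,"grip": 40},
  {"xyz": [29,0,0],"roll": 0,"grip": 38},
  {"xyz": [29,0,0],"roll": 0,"grip": 38},
])

```text
time_s: 19.08
position: [0.4768, 0.1601, 0.2443]
tcp_rot: [[-0.987, 0.162, 0.001], [0.162, 0.987, 0.0], [-0.001, 0.0, -1.0]]
force: [0.6, 0.3, -0.3]
opening: 0.412
grasp_force: 0.0
```

Emit:
move_arm([
  {"xyz": [29,0,0],"roll": 0,"grip": 38},
  {"xyz": [0,0,0],"roll": 0,"grip": 38},
  {"xyz": [0,0,0],"roll": 0,"grip": 38},
])

```text
time_s: 19.33
position: [0.4475, 0.165, 0.244]
tcp_rot: [[-0.987, 0.161, -0.0], [0.161, 0.987, -0.0], [0.0, -0.0, -1.0]]
force: [1.6, -0.7, 1.6]
opening: 0.384
grasp_force: 0.0
```

```bash
python3 col.py blue_1 -9 b2.png
```

```text
19.3333 [0.4475 0.165  0.244 ] toolyaw(box) -9.24163743203533
[0.65]
mid [0.4486 0.1639] len 0.1369249652369719 dir deg -9.71608 ztop 0.041468340071136256
  blob 324 [0.4495 0.1639 0.0386] tool d mm [ -2.2445  -0.7913 205.3762]
  blob 98 [0.3852 0.1749 0.038 ] tool d mm [ 62.9817  -0.1878 205.9654]
  blob 48 [0.5139 0.1525 0.0379] tool d mm [-67.6561  -1.6819 206.0848]
  tool d mm of mid [ -1.3834  -0.8854 208.5194]
```

Emit:
move_arm([
  {"xyz": [0,-1,35],"roll": 0,"grip": 38},
  {"xyz": [0,0,35],"roll": 0,"grip": 38},
  {"xyz": [0,0,35],"roll": 0,"grip": 38},
  {"xyz": [0,0,35],"roll": 0,"grip": 38},
  {"xyz": [0,0,35],"roll": 0,"grip": 38},
])

```text
time_s: 19.85
position: [0.4514, 0.1634, 0.0669]
tcp_rot: [[-0.987, 0.163, 0.003], [0.163, 0.987, 0.0], [-0.003, 0.001, -1.0]]
force: [-0.0, 1.0, 0.1]
opening: 0.381
grasp_force: 0.0
```

Emit:
move_arm([
  {"xyz": [0,0,30],"roll": 0,"grip": 38},
  {"xyz": [0,0,24],"roll": 0,"grip": 38},
  {"xyz": [0,0,0],"roll": 0,"grip": 5},
  {"xyz": [0,0,0],"roll": 0,"grip": 5},
  {"xyz": [0,0,0],"roll": 0,"grip": 5},
])

```text
time_s: 20.27
position: [0.4508, 0.1636, 0.015]
tcp_rot: [[-0.987, 0.162, 0.002], [0.162, 0.987, 0.0], [-0.002, 0.001, -1.0]]
force: [-0.5, -0.9, 0.5]
opening: 0.232
grasp_force: 0.0
```

Emit:
move_arm([
  {"xyz": [0,0,0],"roll": 0,"grip": 5},
  {"xyz": [0,0,0],"roll": 0,"grip": 5},
  {"xyz": [0,0,0],"roll": 0,"grip": 5},
])

```text
time_s: 20.52
position: [0.4512, 0.1645, 0.0162]
tcp_rot: [[-0.987, 0.163, 0.005], [0.163, 0.987, 0.001], [-0.005, 0.002, -1.0]]
force: [-0.0, 4.6, 0.8]
opening: 0.125
grasp_force: 30.0
```

Emit:
move_arm([
  {"xyz": [0,0,-15],"roll": 0,"grip": 5},
  {"xyz": [0,0,-30],"roll": 0,"grip": 5},
  {"xyz": [0,0,-35],"roll": 0,"grip": 5},
  {"xyz": [0,0,-35],"roll": 0,"grip": 5},
  {"xyz": [0,0,-15],"roll": 0,"grip": 5},
])

```text
time_s: 20.93
position: [0.4511, 0.1637, 0.1492]
tcp_rot: [[-0.987, 0.162, 0.008], [0.162, 0.987, 0.0], [-0.008, 0.002, -1.0]]
force: [0.5, -0.1, -1.9]
opening: 0.126
grasp_force: 30.0
```

Emit:
move_arm([
  {"xyz": [0,-39,0],"roll": 0,"grip": 5},
  {"xyz": [0,-39,0],"roll": 0,"grip": 5},
  {"xyz": [0,-39,0],"roll": 0,"grip": 5},
  {"xyz": [0,-39,0],"roll": 0,"grip": 5},
  {"xyz": [0,-39,0],"roll": 0,"grip": 5},
])

```text
time_s: 21.35
position: [0.417, -0.0304, 0.1456]
tcp_rot: [[-0.987, 0.161, 0.002], [0.161, 0.987, -0.001], [-0.002, -0.001, -1.0]]
force: [0.8, 0.5, -0.6]
opening: 0.125
grasp_force: 30.0
```

Emit:
move_arm([
  {"xyz": [0,-39,0],"roll": 0,"grip": 5},
  {"xyz": [0,-39,0],"roll": 0,"grip": 5},
  {"xyz": [0,-40,0],"roll": 0,"grip": 5},
  {"xyz": [0,-40,0],"roll": 0,"grip": 5},
  {"xyz": [0,-40,0],"roll": 0,"grip": 5},
])

```text
time_s: 21.77
position: [0.3846, -0.2262, 0.1455]
tcp_rot: [[-0.987, 0.162, 0.001], [0.162, 0.987, -0.001], [-0.001, -0.001, -1.0]]
force: [1.1, -0.0, -0.7]
opening: 0.121
grasp_force: 30.0
```

Emit:
move_arm([
  {"xyz": [0,-40,0],"roll": 0,"grip": 5},
  {"xyz": [0,-40,0],"roll": 0,"grip": 5},
  {"xyz": [0,0,0],"roll": 0.12,"grip": 5},
  {"xyz": [0,0,0],"roll": 0.12,"grip": 5},
  {"xyz": [0,0,0],"roll": 0.12,"grip": 5},
])

```text
time_s: 22.18
position: [0.3718, -0.3043, 0.1453]
tcp_rot: [[-0.862, 0.506, 0.0], [0.506, 0.862, -0.001], [-0.001, -0.001, -1.0]]
force: [-0.6, 1.4, -1.8]
opening: 0.127
grasp_force: 30.0
```

Emit:
move_arm([
  {"xyz": [0,0,0],"roll": 0.12,"grip": 5},
  {"xyz": [0,0,0],"roll": 0.12,"grip": 5},
  {"xyz": [0,0,0],"roll": 0.12,"grip": 5},
  {"xyz": [0,0,0],"roll": 0.12,"grip": 5},
  {"xyz": [0,0,0],"roll": 0.12,"grip": 5},
])

```text
time_s: 22.6
position: [0.3723, -0.3031, 0.1454]
tcp_rot: [[-0.428, 0.904, 0.0], [0.904, 0.428, -0.001], [-0.001, -0.0, -1.0]]
force: [-0.5, -0.4, -1.3]
opening: 0.123
grasp_force: 30.0
```

Emit:
move_arm([
  {"xyz": [0,0,0],"roll": 0.12,"grip": 5},
  {"xyz": [0,0,0],"roll": 0.12,"grip": 5},
  {"xyz": [0,0,0],"roll": 0.114,"grip": 5},
  {"xyz": [0,0,0],"roll": 0,"grip": 5},
  {"xyz": [0,0,0],"roll": 0,"grip": 5},
])

```text
time_s: 23.02
position: [0.3724, -0.3032, 0.1452]
tcp_rot: [[-0.097, 0.995, 0.0], [0.995, 0.097, -0.001], [-0.001, 0.0, -1.0]]
force: [0.8, -0.7, -1.3]
opening: 0.126
grasp_force: 30.0
```

```bash
python3 col.py blue_1 0; python3 col.py green_1 0
```

```text
23.0167 [ 0.3724 -0.3032  0.1452] toolyaw(box) -84.4313547142208
[0.72, 0.64, 0.15]
mid [ 0.3709 -0.2896] len 0.11369807189967952 dir deg -84.67967 ztop 0.1706605660373329
  blob 1231 [ 0.3717 -0.2974  0.1678] tool d mm [  5.81    -0.1338 -22.6302]
  blob 757 [ 0.3661 -0.2372  0.1667] tool d mm [ 66.3063   0.1457 -21.6298]
  tool d mm of mid [ 13.6644  -0.2403 -19.5163]
mid [ 0.4614 -0.2859] len 0.12224847931949195 dir deg -84.608154 ztop 0.04331872235599217
  blob 554 [ 0.4628 -0.2948  0.0403] tool d mm [ -0.2793  90.7431 104.8888]
  blob 211 [ 0.4568 -0.2289  0.0394] tool d mm [ 65.9067  91.0984 105.7388]
  tool d mm of mid [  8.7013  90.2198 107.8583]
23.1167 [ 0.3725 -0.3032  0.1449] toolyaw(box) -84.47690358068891
[0.9]
mid [ 0.4185 -0.2899] len 0.12102878213722926 dir deg -84.74362 ztop 0.04307859679555065
  blob 534 [ 0.4198 -0.2995  0.0408] tool d mm [ -0.7861  47.4349 104.0953]
  blob 210 [ 0.4142 -0.2333  0.0379] tool d mm [ 65.6203  48.1777 106.8849]
  tool d mm of mid [  8.8724  47.0728 107.7854]
```

Emit:
move_arm([
  {"xyz": [0,4,30],"roll": 0,"grip": 5},
  {"xyz": [0,0,30],"roll": 0,"grip": 5},
  {"xyz": [0,0,30],"roll": 0,"grip": 5},
  {"xyz": [0,0,22],"roll": 0,"grip": 5},
  {"xyz": [0,0,12],"roll": 0,"grip": 5},
])

```text
time_s: 23.63
position: [0.376, -0.3019, 0.0181]
tcp_rot: [[-0.095, 0.996, -0.002], [0.996, 0.095, 0.003], [0.003, -0.002, -1.0]]
force: [11.7, 7.9, 27.5]
opening: 0.127
grasp_force: 30.0
```

Emit:
move_arm([
  {"xyz": [0,0,1.5],"roll": 0,"grip": 5},
  {"xyz": [0,0,0],"roll": 0,"grip": 33},
  {"xyz": [0,0,0],"roll": 0,"grip": 33},
  {"xyz": [0,0,0],"roll": 0,"grip": 33},
  {"xyz": [0,0,0],"roll": 0,"grip": 33},
])

```text
time_s: 24.05
position: [0.3768, -0.3033, 0.0195]
tcp_rot: [[-0.094, 0.996, 0.001], [0.996, 0.094, -0.001], [-0.001, 0.001, -1.0]]
force: [0.5, -0.1, 0.5]
opening: 0.303
grasp_force: 0.0
```

Emit:
move_arm([
  {"xyz": [0,0,-20],"roll": 0,"grip": 33},
  {"xyz": [0,0,-30],"roll": 0,"grip": 33},
  {"xyz": [0,0,-35],"roll": 0,"grip": 33},
  {"xyz": [0,0,-40],"roll": 0,"grip": 33},
  {"xyz": [0,0,-40],"roll": 0,"grip": 33},
])

```text
time_s: 24.47
position: [0.376, -0.3023, 0.1858]
tcp_rot: [[-0.094, 0.996, -0.0], [0.996, 0.094, 0.0], [0.0, -0.0, -1.0]]
force: [0.2, -1.1, 0.4]
opening: 0.331
grasp_force: 0.0
```

```bash
python3 col.py blue_1 0 r2.png
```

```text
24.4667 [ 0.376  -0.3023  0.1858] toolyaw(box) -84.6113887734192
[0.89, 0.75]
mid [ 0.3766 -0.3013] len 0.13777170942827943 dir deg -84.73734 ztop 0.043441364770101853
  blob 460 [ 0.3769 -0.3017  0.0407] tool d mm [  0.4231   0.9884 145.1531]
  blob 155 [ 0.3702 -0.2368  0.0395] tool d mm [ 65.6702   0.4173 146.352 ]
  blob 83 [ 0.3824 -0.3673  0.0397] tool d mm [-65.4096   0.3448 146.0925]
  tool d mm of mid [  0.8794   0.7376 148.3864]
mid [ 0.4626 -0.2936] len 0.13809245977353957 dir deg -84.7361 ztop 0.04333048290755723
  blob 380 [ 0.4629 -0.296   0.0402] tool d mm [ -1.8973  87.1975 145.5874]
  blob 108 [ 0.4573 -0.229   0.0386] tool d mm [ 65.2899  87.8746 147.1741]
  blob 93 [ 0.4697 -0.3597  0.0393] tool d mm [-65.9709  88.0101 146.4258]
  tool d mm of mid [  0.4864  87.1572 148.4573]
```

View pics/r2.png

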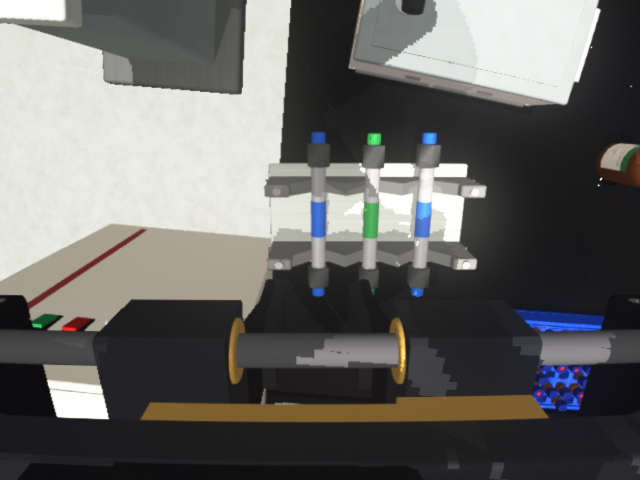

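Both blues are seated at (318,218) and (423,218), with green between them at (370,219). Box B is now empty and open, so I'll move green there.

Emit:
move_arm([
  {"xyz": [0,22,0],"roll": 0,"grip": 34},
  {"xyz": [0,22,0],"roll": 0,"grip": 34},
  {"xyz": [0,0,20],"roll": 0,"grip": 34},
  {"xyz": [0,0,35],"roll": 0,"grip": 34},
  {"xyz": [0,0,35],"roll": 0,"grip": 34},
])

```text
time_s: 24.98
position: [0.4214, -0.2993, 0.0939]
tcp_rot: [[-0.095, 0.995, 0.003], [0.995, 0.095, -0.003], [-0.004, 0.003, -1.0]]
force: [0.3, 0.6, -0.1]
opening: 0.338
grasp_force: 0.0
```

Emit:
move_arm([
  {"xyz": [0,0,0],"roll": 0,"grip": 34},
  {"xyz": [0,0,0],"roll": 0,"grip": 34},
])

```text
time_s: 25.15
position: [0.4189, -0.2972, 0.0922]
tcp_rot: [[-0.094, 0.996, -0.004], [0.996, 0.094, 0.004], [0.005, -0.004, -1.0]]
force: [-0.2, -0.3, 1.2]
opening: 0.337
grasp_force: 0.0
```

```bash
python3 col.py green_1 0
```

```text
25.15 [ 0.4189 -0.2972  0.0922] toolyaw(box) -84.61569930972931
[0.7]
mid [ 0.4194 -0.287 ] len 0.1154522953076493 dir deg -84.60204 ztop 0.04296604882276739
  blob 870 [ 0.4206 -0.2986  0.0407] tool d mm [-1.7789  1.7465 51.5727]
  blob 295 [ 0.4143 -0.2335  0.0395] tool d mm [63.6374  1.5564 52.9927]
  tool d mm of mid [ 9.8493  1.6462 55.3177]
```

Emit:
move_arm([
  {"xyz": [-1.5,1.5,30],"roll": 0,"grip": 34},
  {"xyz": [0,0,26],"roll": 0,"grip": 34},
  {"xyz": [0,0,18],"roll": 0,"grip": 34},
  {"xyz": [0,0,0],"roll": 0,"grip": 5},
  {"xyz": [0,0,0],"roll": 0,"grip": 5},
])

```text
time_s: 25.67
position: [0.4226, -0.3008, 0.0213]
tcp_rot: [[-0.094, 0.996, 0.001], [0.996, 0.094, -0.002], [-0.002, 0.001, -1.0]]
force: [0.5, -0.8, -1.0]
opening: 0.259
grasp_force: 0.0
```

Emit:
move_arm([
  {"xyz": [0,0,0],"roll": 0,"grip": 5},
  {"xyz": [0,0,0],"roll": 0,"grip": 5},
  {"xyz": [0,0,0],"roll": 0,"grip": 5},
])

```text
time_s: 25.92
position: [0.4213, -0.3013, 0.022]
tcp_rot: [[-0.096, 0.995, -0.001], [0.995, 0.096, -0.003], [-0.003, -0.001, -1.0]]
force: [-6.8, -3.1, 2.7]
opening: 0.125
grasp_force: 30.0
```

Emit:
move_arm([
  {"xyz": [0,0,-15],"roll": 0,"grip": 5},
  {"xyz": [0,0,-30],"roll": 0,"grip": 5},
  {"xyz": [0,0,-35],"roll": 0,"grip": 5},
  {"xyz": [0,0,-35],"roll": 0,"grip": 5},
  {"xyz": [0,0,-15],"roll": 0,"grip": 5},
])

```text
time_s: 26.33
position: [0.4239, -0.3019, 0.1557]
tcp_rot: [[-0.094, 0.996, 0.007], [0.996, 0.094, -0.007], [-0.008, 0.006, -1.0]]
force: [0.4, 0.6, -2.0]
opening: 0.125
grasp_force: 30.0
```

Emit:
move_arm([
  {"xyz": [0,0,0],"roll": -0.12,"grip": 5},
  {"xyz": [0,0,0],"roll": -0.12,"grip": 5},
  {"xyz": [0,0,0],"roll": -0.12,"grip": 5},
  {"xyz": [0,0,0],"roll": -0.12,"grip": 5},
  {"xyz": [0,0,0],"roll": -0.12,"grip": 5},
])

```text
time_s: 26.75
position: [0.4224, -0.3003, 0.1518]
tcp_rot: [[-0.644, 0.765, 0.002], [0.765, 0.644, -0.002], [-0.003, 0.0, -1.0]]
force: [-0.6, -0.5, -1.7]
opening: 0.126
grasp_force: 30.0
```

Emit:
move_arm([
  {"xyz": [0,0,0],"roll": -0.12,"grip": 5},
  {"xyz": [0,0,0],"roll": -0.12,"grip": 5},
  {"xyz": [0,0,0],"roll": -0.12,"grip": 5},
  {"xyz": [0,0,0],"roll": -0.12,"grip": 5},
  {"xyz": [0,0,0],"roll": -0.12,"grip": 5},
])

```text
time_s: 27.17
position: [0.4223, -0.3003, 0.1517]
tcp_rot: [[-0.964, 0.268, 0.002], [0.268, 0.964, -0.002], [-0.002, -0.002, -1.0]]
force: [0.1, 0.4, -0.2]
opening: 0.126
grasp_force: 30.0
```

Emit:
move_arm([
  {"xyz": [0,0,0],"roll": -0.116,"grip": 5},
  {"xyz": [0,0,0],"roll": 0,"grip": 5},
])

```text
time_s: 27.33
position: [0.4224, -0.3003, 0.1516]
tcp_rot: [[-0.987, 0.158, 0.002], [0.158, 0.987, -0.002], [-0.002, -0.002, -1.0]]
force: [-0.3, -0.3, -0.6]
opening: 0.126
grasp_force: 30.0
```

Emit:
move_arm([
  {"xyz": [4,38,0],"roll": 0,"grip": 5},
  {"xyz": [4,38,0],"roll": 0,"grip": 5},
  {"xyz": [4,38,0],"roll": 0,"grip": 5},
  {"xyz": [4,38,0],"roll": 0,"grip": 5},
  {"xyz": [4,38,0],"roll": 0,"grip": 5},
])

```text
time_s: 27.75
position: [0.4328, -0.1079, 0.151]
tcp_rot: [[-0.986, 0.164, 0.002], [0.164, 0.986, -0.001], [-0.002, -0.001, -1.0]]
force: [0.4, 0.3, -1.0]
opening: 0.126
grasp_force: 30.0
```

Emit:
move_arm([
  {"xyz": [4,38,0],"roll": 0,"grip": 5},
  {"xyz": [4,38,0],"roll": 0,"grip": 5},
  {"xyz": [4,38,0],"roll": 0,"grip": 5},
  {"xyz": [4,38,0],"roll": 0,"grip": 5},
  {"xyz": [4,38,0],"roll": 0,"grip": 5},
])

```text
time_s: 28.17
position: [0.4435, 0.0833, 0.1511]
tcp_rot: [[-0.987, 0.164, 0.002], [0.164, 0.987, -0.0], [-0.002, 0.0, -1.0]]
force: [-0.2, -0.9, -1.4]
opening: 0.123
grasp_force: 30.0
```

Emit:
move_arm([
  {"xyz": [4,41,0],"roll": 0,"grip": 5},
  {"xyz": [4,41,0],"roll": 0,"grip": 5},
  {"xyz": [0,0,0],"roll": 0,"grip": 5},
  {"xyz": [0,0,0],"roll": 0,"grip": 5},
])

```text
time_s: 28.5
position: [0.4486, 0.166, 0.1509]
tcp_rot: [[-0.988, 0.157, 0.002], [0.157, 0.988, 0.0], [-0.002, 0.001, -1.0]]
force: [0.0, 0.8, -0.6]
opening: 0.125
grasp_force: 30.0
```

```bash
python3 col.py green_1 0
```

```text
28.5 [0.4486 0.166  0.1509] toolyaw(box) -9.034399051740388
[0.73, 0.72]
mid [0.433  0.1674] len 0.11527624346123502 dir deg -9.3176 ztop 0.17210330756543252
  blob 1366 [0.442  0.1658 0.1696] tool d mm [  6.4511  -1.1324 -18.6967]
  blob 409 [0.3804 0.1761 0.1686] tool d mm [ 68.9382  -0.7103 -17.8509]
  tool d mm of mid [ 15.6413  -1.0736 -15.2615]
mid [0.4474 0.3153] len 0.1651378302881697 dir deg -3.782271 ztop 0.05871611916259613
  tool d mm of mid [ 24.8835 147.2062  98.1799]
```

Emit:
move_arm([
  {"xyz": [-1,-1.5,30],"roll": 0,"grip": 5},
  {"xyz": [0,0,30],"roll": 0,"grip": 5},
  {"xyz": [0,0,30],"roll": 0,"grip": 5},
  {"xyz": [0,0,24],"roll": 0,"grip": 5},
  {"xyz": [0,0,14],"roll": 0,"grip": 5},
])

```text
time_s: 29.02
position: [0.4491, 0.161, 0.0207]
tcp_rot: [[-0.986, 0.168, -0.002], [0.168, 0.986, 0.002], [0.002, 0.002, -1.0]]
force: [-6.2, 29.3, 34.7]
opening: 0.129
grasp_force: 30.0
```

Emit:
move_arm([
  {"xyz": [0,0,2],"roll": 0,"grip": 5},
  {"xyz": [0,0,0],"roll": 0,"grip": 36},
  {"xyz": [0,0,0],"roll": 0,"grip": 36},
  {"xyz": [0,0,0],"roll": 0,"grip": 36},
  {"xyz": [0,0,0],"roll": 0,"grip": 36},
])

```text
time_s: 29.43
position: [0.4501, 0.1607, 0.0202]
tcp_rot: [[-0.987, 0.163, 0.001], [0.163, 0.987, -0.0], [-0.001, -0.0, -1.0]]
force: [0.2, -0.1, -0.3]
opening: 0.321
grasp_force: 0.0
```

Emit:
move_arm([
  {"xyz": [0,0,-30],"roll": 0,"grip": 36},
  {"xyz": [0,0,-40],"roll": 0,"grip": 40},
  {"xyz": [0,0,-40],"roll": 0,"grip": 50},
  {"xyz": [0,0,-40],"roll": 0,"grip": 60},
  {"xyz": [0,0,-40],"roll": 0,"grip": 70},
])

```text
time_s: 29.85
position: [0.4489, 0.1611, 0.2119]
tcp_rot: [[-0.987, 0.162, -0.0], [0.162, 0.987, -0.0], [0.0, -0.0, -1.0]]
force: [0.7, 0.1, -1.1]
opening: 0.541
grasp_force: 0.0
```

Emit:
move_arm([
  {"xyz": [0,0,-30],"roll": 0,"grip": 70},
  {"xyz": [0,0,0],"roll": 0,"grip": 70},
  {"xyz": [0,0,0],"roll": 0,"grip": 70},
])

```text
time_s: 30.1
position: [0.4506, 0.1615, 0.242]
tcp_rot: [[-0.987, 0.161, 0.005], [0.161, 0.987, 0.0], [-0.005, 0.001, -1.0]]
force: [-0.5, -0.2, -0.8]
opening: 0.683
grasp_force: 0.0
```

```bash
python3 col.py green_1 0 b3.png
```

```text
30.1 [0.4506 0.1615 0.242 ] toolyaw(box) -9.28614293618721
[0.62]
mid [0.4455 0.1646] len 0.1372300294143252 dir deg -9.150762 ztop 0.041467514401367124
  blob 263 [0.4444 0.1645 0.039 ] tool d mm [  7.6653   1.6888 202.8848]
  blob 81 [0.3816 0.1759 0.0381] tool d mm [ 71.4971   2.7937 203.4393]
  blob 46 [0.5104 0.1536 0.0382] tool d mm [-59.2559   1.636  204.0756]
  tool d mm of mid [  6.6516   1.9993 206.4688]
```

View pics/b3.png

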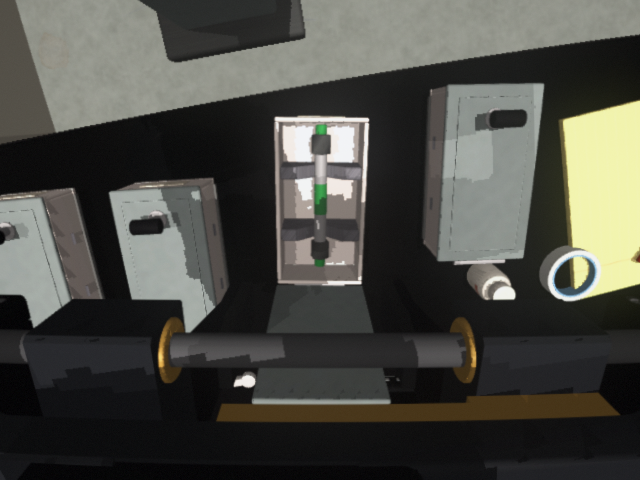

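Green lies seated in box B, sleeve at (320,197). Next I'll shut lid B.

Emit:
move_arm([
  {"xyz": [-29,1,0],"roll": 0,"grip": 70},
  {"xyz": [-29,1,0],"roll": 0,"grip": 70},
  {"xyz": [-28,0,0],"roll": 0,"grip": 70},
  {"xyz": [-28,0,0],"roll": 0,"grip": 70},
  {"xyz": [0,0,0],"roll": 0,"grip": 70},
])

```text
time_s: 30.62
position: [0.567, 0.1441, 0.2374]
tcp_rot: [[-0.987, 0.162, 0.002], [0.162, 0.987, -0.001], [-0.002, -0.0, -1.0]]
force: [0.6, 0.1, -0.4]
opening: 0.703
grasp_force: 0.0
```

Emit:
move_arm([
  {"xyz": [0,0,26],"roll": 0,"grip": 60},
  {"xyz": [0,0,26],"roll": 0,"grip": 50},
  {"xyz": [0,0,24],"roll": 0,"grip": 45},
  {"xyz": [0,0,0],"roll": 0,"grip": 10},
  {"xyz": [0,0,0],"roll": 0,"grip": 10},
])

```text
time_s: 31.03
position: [0.5598, 0.1455, 0.1612]
tcp_rot: [[-0.987, 0.16, -0.007], [0.16, 0.987, -0.0], [0.007, -0.002, -1.0]]
force: [1.0, -0.3, 1.1]
opening: 0.406
grasp_force: 0.0
```

Emit:
move_arm([
  {"xyz": [0,0,0],"roll": 0,"grip": 10},
  {"xyz": [0,0,0],"roll": 0,"grip": 10},
  {"xyz": [0,0,0],"roll": 0,"grip": 10},
  {"xyz": [0,0,0],"roll": 0,"grip": 10},
])

```text
time_s: 31.37
position: [0.5622, 0.1455, 0.1645]
tcp_rot: [[-0.987, 0.16, 0.001], [0.16, 0.987, -0.0], [-0.001, -0.0, -1.0]]
force: [-0.7, -1.3, -2.6]
opening: 0.29
grasp_force: 30.0
```

Emit:
move_arm([
  {"xyz": [21.5,0,-4],"roll": 0,"grip": 10},
  {"xyz": [21.5,0,-0.5],"roll": 0,"grip": 10},
  {"xyz": [21.5,0,3],"roll": 0,"grip": 10},
  {"xyz": [21,0,6.5],"roll": 0,"grip": 10},
  {"xyz": [19.5,0,9.5],"roll": 0,"grip": 10},
])

```text
time_s: 31.78
position: [0.4608, 0.1631, 0.1517]
tcp_rot: [[-0.987, 0.16, 0.009], [0.16, 0.987, 0.001], [-0.009, 0.002, -1.0]]
force: [3.6, -0.7, -2.7]
opening: 0.295
grasp_force: 30.0
```

Emit:
move_arm([
  {"xyz": [18,0,12.5],"roll": 0,"grip": 10},
  {"xyz": [15.5,0,15],"roll": 0,"grip": 10},
  {"xyz": [13,0,17.5],"roll": 0,"grip": 10},
  {"xyz": [10,0,19.5],"roll": 0,"grip": 10},
  {"xyz": [7,0,20],"roll": 0,"grip": 10},
])

```text
time_s: 32.2
position: [0.3968, 0.1741, 0.0659]
tcp_rot: [[-0.987, 0.161, 0.005], [0.161, 0.987, 0.002], [-0.005, 0.003, -1.0]]
force: [1.0, 3.3, 1.8]
opening: 0.291
grasp_force: 30.0
```

Emit:
move_arm([
  {"xyz": [0,0,2],"roll": 0,"grip": 10},
  {"xyz": [0,0,1],"roll": 0,"grip": 10},
])

```text
time_s: 32.37
position: [0.3959, 0.1742, 0.0634]
tcp_rot: [[-0.987, 0.161, 0.001], [0.161, 0.987, 0.002], [-0.001, 0.002, -1.0]]
force: [-5.7, 7.4, 22.1]
opening: 0.292
grasp_force: 30.0
```

Emit:
move_arm([
  {"xyz": [0,0,0],"roll": 0,"grip": 80},
  {"xyz": [0,0,0],"roll": 0,"grip": 80},
  {"xyz": [0,0,0],"roll": 0,"grip": 80},
  {"xyz": [0,0,0],"roll": 0,"grip": 80},
  {"xyz": [0,0,-20],"roll": 0,"grip": 80},
])

```text
time_s: 32.78
position: [0.3947, 0.1723, 0.0802]
tcp_rot: [[-0.987, 0.161, -0.005], [0.161, 0.987, -0.001], [0.005, -0.002, -1.0]]
force: [1.4, -0.4, -0.8]
opening: 0.586
grasp_force: 0.0
```

Emit:
move_arm([
  {"xyz": [0,0,-40],"roll": 0,"grip": 80},
  {"xyz": [0,0,-40],"roll": 0,"grip": 80},
  {"xyz": [0,0,-40],"roll": 0,"grip": 80},
  {"xyz": [0,0,-20],"roll": 0,"grip": 80},
  {"xyz": [0,0,0],"roll": 0,"grip": 80},
])

```text
time_s: 33.2
position: [0.3994, 0.1733, 0.2266]
tcp_rot: [[-0.987, 0.16, 0.012], [0.16, 0.987, 0.002], [-0.011, 0.004, -1.0]]
force: [0.4, -0.2, -0.7]
opening: 0.798
grasp_force: 0.0
```

```bash
cat > chk.py <<'E'
from h import *
import sys
np.set_printoptions(precision=4,suppress=True)
s=bot.read_state();print(s['time_s'],s['position'])
im,d,T=snap('top',sys.argv[1])
v,u=np.mgrid[0:480,0:640]
P=pix2w('top',T,d,np.c_[u.ravel(),v.ravel()])
for n,x,y in [('A',.447,.32),('B',.4495,.164),('C',.488,.0065),('D',.474,-.144)]:
    q=P[(abs(P[:,0]-x)<.06)&(abs(P[:,1]-y)<.03)]; print(n,np.percentile(q[:,2],[5,50,75]))
for l in ['blue_1','green_1']:
    for r in bot.spot_in(l,'top')[:4]: print(l,r['conf'],w(T,r['at']))
cv2.imwrite('pics/c_'+sys.argv[1],cv2.resize(im[200:350,110:510],(800,300))[:,:,::-1])
E
python3 chk.py t3.png
```

```text
33.2 [0.3994 0.1733 0.2266]
A [0.0538 0.0564 0.0577]
B [0.0549 0.5627 0.5683]
C [0.0536 0.0568 0.0581]
D [0.0539 0.057  0.0584]
blue_1 0.92 [ 0.3752 -0.302   0.0381]
blue_1 0.67 [ 0.4617 -0.2887  0.0413]
```

View pics/c_t3.png

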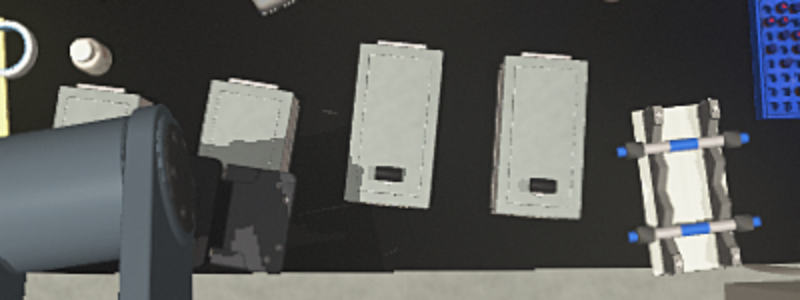

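Both blue columns lie in the rest at about (683,145) and (693,229) in the crop, and lids A, C and D look shut. Box B is partly hidden by the arm. The task says to look through all four boxes, so I'll check C and D too.

Emit:
move_arm([
  {"xyz": [0,0,0],"roll": -0.058,"grip": 60},
  {"xyz": [-14,-39,15],"roll": 0,"grip": 50},
  {"xyz": [-14,-39,15],"roll": 0,"grip": 50},
  {"xyz": [-13,-39,20],"roll": 0,"grip": 50},
  {"xyz": [-13,-39,20],"roll": 0,"grip": 50},
])

```text
time_s: 33.77
position: [0.4299, 0.0224, 0.1549]
tcp_rot: [[-0.995, 0.101, -0.003], [0.101, 0.995, 0.001], [0.003, 0.0, -1.0]]
force: [0.8, 0.3, -0.2]
opening: 0.538
grasp_force: 0.0
```

Emit:
move_arm([
  {"xyz": [0,0,0],"roll": 0,"grip": 50},
  {"xyz": [0,0,0],"roll": 0,"grip": 50},
])

```text
time_s: 33.93
position: [0.4295, 0.022, 0.1545]
tcp_rot: [[-0.994, 0.108, -0.007], [0.108, 0.994, 0.002], [0.007, 0.001, -1.0]]
force: [-0.5, 0.7, 0.2]
opening: 0.509
grasp_force: 0.0
```

Emit:
move_arm([
  {"xyz": [-6,-9.5,20],"roll": 0,"grip": 50},
  {"xyz": [0,0,25],"roll": 0,"grip": 50},
  {"xyz": [0,0,25],"roll": 0,"grip": 50},
  {"xyz": [0,0,20],"roll": 0,"grip": 45},
  {"xyz": [0,0,0],"roll": 0,"grip": 10},
])

```text
time_s: 34.35
position: [0.4326, 0.0153, 0.064]
tcp_rot: [[-0.995, 0.101, -0.009], [0.101, 0.995, 0.002], [0.009, 0.001, -1.0]]
force: [-1.4, 1.0, 0.0]
opening: 0.439
grasp_force: 0.0
```

Emit:
move_arm([
  {"xyz": [0,0,0],"roll": 0,"grip": 10},
  {"xyz": [0,0,0],"roll": 0,"grip": 10},
  {"xyz": [0,0,0],"roll": 0,"grip": 10},
  {"xyz": [0,0,0],"roll": 0,"grip": 10},
  {"xyz": [0,0,0],"roll": 0,"grip": 10},
])

```text
time_s: 34.77
position: [0.4354, 0.0129, 0.0683]
tcp_rot: [[-0.995, 0.1, -0.0], [0.1, 0.995, -0.002], [0.0, -0.002, -1.0]]
force: [-2.9, -5.3, -2.3]
opening: 0.292
grasp_force: 30.0
```

Emit:
move_arm([
  {"xyz": [-7,0,-20.5],"roll": 0,"grip": 10},
  {"xyz": [-10,0,-19.5],"roll": 0,"grip": 10},
  {"xyz": [-13,0,-17.5],"roll": 0,"grip": 10},
  {"xyz": [-15.5,0,-15],"roll": 0,"grip": 10},
  {"xyz": [-18,0,-12.5],"roll": 0,"grip": 10},
])

```text
time_s: 35.18
position: [0.4997, 0.0059, 0.1545]
tcp_rot: [[-0.995, 0.101, 0.003], [0.101, 0.995, -0.003], [-0.003, -0.003, -1.0]]
force: [4.8, -6.6, -14.4]
opening: 0.293
grasp_force: 30.0
```

Emit:
move_arm([
  {"xyz": [-19.5,0,-9.5],"roll": 0,"grip": 10},
  {"xyz": [-21,0,-6.5],"roll": 0,"grip": 10},
  {"xyz": [-21.5,0,-3],"roll": 0,"grip": 10},
  {"xyz": [-21.5,0,0.5],"roll": 0,"grip": 10},
  {"xyz": [-21.5,0,4],"roll": 0,"grip": 10},
])

```text
time_s: 35.6
position: [0.6026, -0.0053, 0.1685]
tcp_rot: [[-0.995, 0.101, -0.002], [0.101, 0.995, -0.004], [0.002, -0.004, -1.0]]
force: [-4.2, -6.2, -3.6]
opening: 0.296
grasp_force: 30.0
```

```bash
python3 peek.py c1.png
```

```text
35.6 [ 0.6026 -0.0053  0.1685] [-4.1949 -6.2083 -3.6201] 0.2955526753938322 29.999181926250458
blue_1 0.75 [ 0.4605 -0.2219  0.0362]
blue_1 0.18 [ 0.4893 -0.2529  0.0063]
```

View pics/c1.png

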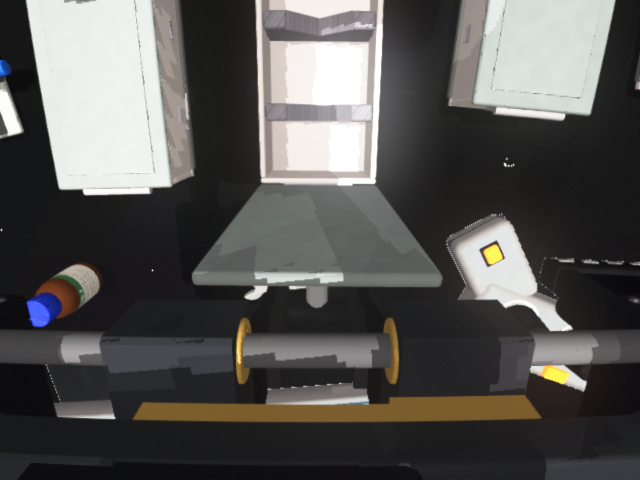

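Box C is empty. I'll shut it and open D.

Emit:
move_arm([
  {"xyz": [21.5,0,-4],"roll": 0,"grip": 10},
  {"xyz": [21.5,0,-0.5],"roll": 0,"grip": 10},
  {"xyz": [21.5,0,3],"roll": 0,"grip": 10},
  {"xyz": [21,0,6.5],"roll": 0,"grip": 10},
  {"xyz": [19.5,0,9.5],"roll": 0,"grip": 10},
])

```text
time_s: 36.22
position: [0.5001, 0.0058, 0.1554]
tcp_rot: [[-0.995, 0.101, 0.008], [0.101, 0.995, -0.004], [-0.009, -0.003, -1.0]]
force: [2.1, -4.8, -2.0]
opening: 0.294
grasp_force: 30.0
```

Emit:
move_arm([
  {"xyz": [18,0,12.5],"roll": 0,"grip": 10},
  {"xyz": [15.5,0,15],"roll": 0,"grip": 10},
  {"xyz": [13,0,17.5],"roll": 0,"grip": 10},
  {"xyz": [10,0,19.5],"roll": 0,"grip": 10},
  {"xyz": [7,0,20],"roll": 0,"grip": 10},
])

```text
time_s: 36.63
position: [0.4354, 0.0129, 0.0692]
tcp_rot: [[-0.995, 0.101, 0.004], [0.101, 0.995, -0.002], [-0.004, -0.002, -1.0]]
force: [-0.6, -6.1, 2.0]
opening: 0.294
grasp_force: 30.0
```

Emit:
move_arm([
  {"xyz": [0,0,2],"roll": 0,"grip": 10},
  {"xyz": [0,0,1.5],"roll": 0,"grip": 10},
  {"xyz": [0,0,0],"roll": 0,"grip": 10},
])

```text
time_s: 36.88
position: [0.4344, 0.0131, 0.0669]
tcp_rot: [[-0.995, 0.101, -0.001], [0.101, 0.995, -0.002], [0.0, -0.002, -1.0]]
force: [-6.5, -6.6, 16.4]
opening: 0.295
grasp_force: 30.0
```

Emit:
move_arm([
  {"xyz": [0,0,0],"roll": 0,"grip": 80},
  {"xyz": [0,0,0],"roll": 0,"grip": 80},
  {"xyz": [0,0,0],"roll": 0,"grip": 80},
  {"xyz": [0,0,-20],"roll": 0,"grip": 80},
  {"xyz": [0,0,-35],"roll": 0,"grip": 60},
])

```text
time_s: 37.3
position: [0.4339, 0.0142, 0.1178]
tcp_rot: [[-0.995, 0.103, -0.007], [0.103, 0.995, 0.002], [0.007, 0.001, -1.0]]
force: [-0.7, -0.1, -0.2]
opening: 0.56
grasp_force: 0.0
```

Emit:
move_arm([
  {"xyz": [0,0,-30],"roll": 0,"grip": 60},
  {"xyz": [0,-38,0],"roll": 0,"grip": 60},
  {"xyz": [0,-38,0],"roll": 0,"grip": 60},
  {"xyz": [0,-38,0],"roll": 0,"grip": 60},
  {"xyz": [0,-38,0],"roll": 0,"grip": 60},
])

```text
time_s: 37.72
position: [0.4204, -0.1386, 0.1499]
tcp_rot: [[-0.995, 0.101, 0.002], [0.101, 0.995, -0.001], [-0.002, -0.0, -1.0]]
force: [1.4, 0.1, -0.0]
opening: 0.6
grasp_force: 0.0
```

Emit:
move_arm([
  {"xyz": [0,0,0],"roll": 0,"grip": 50},
  {"xyz": [0,0,0],"roll": 0,"grip": 50},
])

```text
time_s: 37.88
position: [0.4206, -0.1395, 0.1494]
tcp_rot: [[-0.994, 0.107, 0.001], [0.107, 0.994, -0.0], [-0.001, -0.0, -1.0]]
force: [-1.5, 0.7, -0.3]
opening: 0.534
grasp_force: 0.0
```

Emit:
move_arm([
  {"xyz": [-1,0,20],"roll": 0,"grip": 50},
  {"xyz": [0,0,25],"roll": 0,"grip": 50},
  {"xyz": [0,0,22],"roll": 0,"grip": 50},
  {"xyz": [0,0,18],"roll": 0,"grip": 45},
  {"xyz": [0,0,0],"roll": 0,"grip": 10},
])

```text
time_s: 38.3
position: [0.4193, -0.1349, 0.0617]
tcp_rot: [[-0.995, 0.101, -0.006], [0.101, 0.995, 0.004], [0.006, 0.004, -1.0]]
force: [-1.4, 0.6, -0.2]
opening: 0.435
grasp_force: 0.0
```

Emit:
move_arm([
  {"xyz": [0,0,0],"roll": 0,"grip": 10},
  {"xyz": [0,0,0],"roll": 0,"grip": 10},
  {"xyz": [0,0,0],"roll": 0,"grip": 10},
  {"xyz": [0,0,0],"roll": 0,"grip": 10},
  {"xyz": [0,0,0],"roll": 0,"grip": 10},
])

```text
time_s: 38.72
position: [0.4213, -0.1384, 0.0654]
tcp_rot: [[-0.995, 0.101, 0.001], [0.101, 0.995, -0.002], [-0.001, -0.002, -1.0]]
force: [-3.2, -5.1, -1.8]
opening: 0.294
grasp_force: 30.0
```

Emit:
move_arm([
  {"xyz": [-7,0,-20.5],"roll": 0,"grip": 10},
  {"xyz": [-10,0,-19.5],"roll": 0,"grip": 10},
  {"xyz": [-13,0,-17.5],"roll": 0,"grip": 10},
  {"xyz": [-15.5,0,-15],"roll": 0,"grip": 10},
  {"xyz": [-18,0,-12.5],"roll": 0,"grip": 10},
])

```text
time_s: 39.13
position: [0.4851, -0.144, 0.1514]
tcp_rot: [[-0.995, 0.102, 0.002], [0.102, 0.995, -0.001], [-0.002, -0.001, -1.0]]
force: [4.4, -1.2, -13.8]
opening: 0.296
grasp_force: 30.0
```

Emit:
move_arm([
  {"xyz": [-19.5,0,-9.5],"roll": 0,"grip": 10},
  {"xyz": [-21,0,-6.5],"roll": 0,"grip": 10},
  {"xyz": [-21.5,0,-3],"roll": 0,"grip": 10},
  {"xyz": [-21.5,0,0.5],"roll": 0,"grip": 10},
  {"xyz": [-21.5,0,4],"roll": 0,"grip": 10},
])

```text
time_s: 39.55
position: [0.5883, -0.1529, 0.1655]
tcp_rot: [[-0.995, 0.102, -0.002], [0.102, 0.995, 0.002], [0.002, 0.002, -1.0]]
force: [-2.8, 2.0, -2.6]
opening: 0.293
grasp_force: 30.0
```

```bash
python3 peek.py d1.png
```

```text
39.55 [ 0.5883 -0.1529  0.1655] [-2.7926  2.027  -2.6067] 0.2933798606366056 30.001377146691084
blue_1 0.84 [ 0.4665 -0.2841  0.0398]
green_1 0.71 [ 0.5075 -0.0059  0.0621]
green_1 0.4 [ 0.5545 -0.1513  0.189 ]
```

View pics/d1.png

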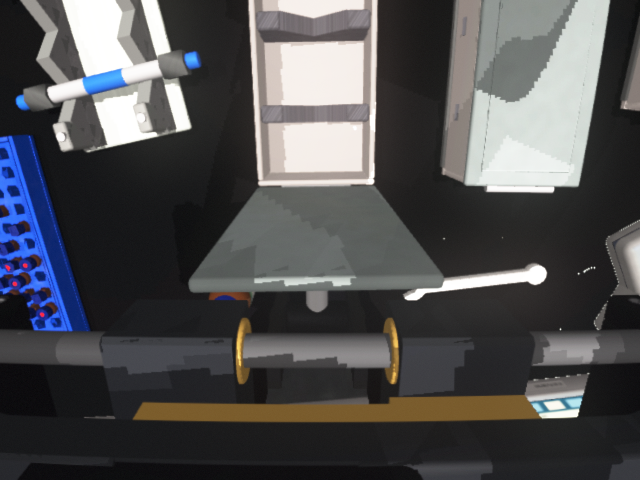

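Box D is empty too, so there is no orange column. I'll shut it, back off clear and check the whole scene.

Emit:
move_arm([
  {"xyz": [21.5,0,-4],"roll": 0,"grip": 10},
  {"xyz": [21.5,0,-0.5],"roll": 0,"grip": 10},
  {"xyz": [21.5,0,3],"roll": 0,"grip": 10},
  {"xyz": [21,0,6.5],"roll": 0,"grip": 10},
  {"xyz": [19.5,0,9.5],"roll": 0,"grip": 10},
])

```text
time_s: 40.17
position: [0.4844, -0.144, 0.1514]
tcp_rot: [[-0.995, 0.102, 0.005], [0.102, 0.995, -0.002], [-0.005, -0.002, -1.0]]
force: [3.4, 1.0, -3.5]
opening: 0.293
grasp_force: 30.0
```

Emit:
move_arm([
  {"xyz": [18,0,12.5],"roll": 0,"grip": 10},
  {"xyz": [15.5,0,15],"roll": 0,"grip": 10},
  {"xyz": [13,0,17.5],"roll": 0,"grip": 10},
  {"xyz": [10,0,19.5],"roll": 0,"grip": 10},
  {"xyz": [7,0,20],"roll": 0,"grip": 10},
])

```text
time_s: 40.58
position: [0.4205, -0.1385, 0.0658]
tcp_rot: [[-0.995, 0.101, 0.003], [0.101, 0.995, -0.003], [-0.003, -0.003, -1.0]]
force: [1.4, 0.2, 0.5]
opening: 0.295
grasp_force: 30.0
```

Emit:
move_arm([
  {"xyz": [0,0,2],"roll": 0,"grip": 10},
  {"xyz": [0,0,1.5],"roll": 0,"grip": 10},
  {"xyz": [0,0,0],"roll": 0,"grip": 10},
])

```text
time_s: 40.83
position: [0.4196, -0.1383, 0.0635]
tcp_rot: [[-0.995, 0.101, -0.001], [0.101, 0.995, -0.002], [0.001, -0.002, -1.0]]
force: [-6.8, -3.1, 16.0]
opening: 0.29
grasp_force: 30.0
```

Emit:
move_arm([
  {"xyz": [0,0,0],"roll": 0,"grip": 80},
  {"xyz": [0,0,0],"roll": 0,"grip": 80},
  {"xyz": [0,0,0],"roll": 0,"grip": 80},
  {"xyz": [0,0,-20],"roll": 0,"grip": 80},
  {"xyz": [0,0,-35],"roll": 0,"grip": 60},
])

```text
time_s: 41.25
position: [0.4192, -0.1367, 0.1145]
tcp_rot: [[-0.995, 0.103, -0.006], [0.103, 0.995, 0.004], [0.007, 0.003, -1.0]]
force: [0.7, -0.3, -0.2]
opening: 0.565
grasp_force: 0.0
```

Emit:
move_arm([
  {"xyz": [0,0,-40],"roll": 0,"grip": 60},
  {"xyz": [0,0,-40],"roll": 0,"grip": 60},
  {"xyz": [0,30,-20],"roll": 0,"grip": 60},
  {"xyz": [0,38,0],"roll": 0,"grip": 60},
  {"xyz": [0,38,0],"roll": 0,"grip": 60},
])

```text
time_s: 41.67
position: [0.4334, -0.0322, 0.2181]
tcp_rot: [[-0.994, 0.105, 0.005], [0.105, 0.994, -0.002], [-0.006, -0.001, -1.0]]
force: [0.2, 0.4, -1.1]
opening: 0.6
grasp_force: 0.0
```

Emit:
move_arm([
  {"xyz": [0,0,0],"roll": 0,"grip": 60},
  {"xyz": [0,0,0],"roll": 0,"grip": 60},
])

```text
time_s: 41.83
position: [0.4317, -0.0305, 0.2163]
tcp_rot: [[-0.995, 0.098, 0.0], [0.098, 0.995, -0.0], [-0.0, -0.0, -1.0]]
force: [0.1, -0.7, 0.9]
opening: 0.601
grasp_force: 0.0
```

```bash
python3 chk.py t4.png
python3 - <<'E'
from h import *
np.set_printoptions(precision=4,suppress=True)
im,d,T=snap('side')
cv2.imwrite('pics/s4.png',cv2.resize(im[170:400,180:400],(765,800*230//220*0+600))[:,:,::-1])
for l in ['lid_1','blue_1']:
    for r in bot.spot_in(l,'side')[:4]: print(l,r['conf'],w(T,r['at']))
E
```

```text
41.8333 [ 0.4317 -0.0305  0.2163]
A [0.0536 0.0566 0.058 ]
B [0.0535 0.0568 0.0581]
C [0.5399 0.5581 0.5609]
D [0.0542 0.0583 0.3284]
blue_1 0.81 [ 0.3786 -0.2979  0.041 ]
blue_1 0.56 [ 0.4632 -0.2939  0.0435]
blue_1 0.27 [0.4457 0.3136 0.063 ]
lid_1 0.93 [ 0.4817 -0.0041  0.0571]
lid_1 0.82 [0.4396 0.3162 0.0549]
lid_1 0.79 [0.4431 0.158  0.0533]
lid_1 0.65 [ 0.4655 -0.1485  0.0595]
blue_1 0.95 [ 0.3781 -0.3105  0.037 ]
blue_1 0.89 [ 0.4632 -0.292   0.0378]
```

View pics/s4.png

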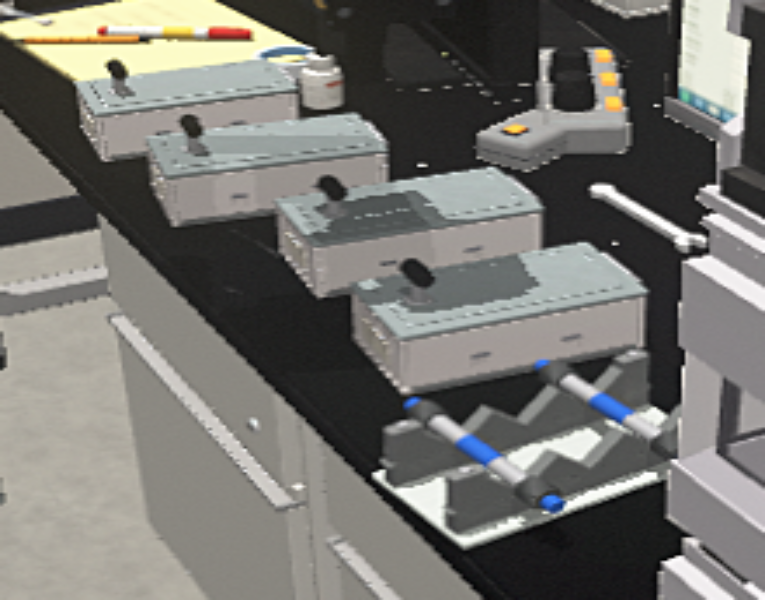

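The side view shows all four lids flat and both blue columns in the rest, with sleeves at (480,452) and (615,408). I'll make one last numeric check of the columns.

Run:
```python
from h import *
np.set_printoptions(precision=4,suppress=True)
im,d,T=snap('top')
for r in bot.trace('blue_1','top')[:2]:
    y,x=np.nonzero(r['mask']);G=pix2w('top',T,d,np.c_[x,y]);G=G[(G[:,2]>.033)&(G[:,2]<.06)]
    print(r['conf'],cv2.minAreaRect(G[:,:2].astype(np.float32)*1000),np.percentile(G[:,2],[10,50,90]))
```

```text
0.77 ((378.0174560546875, -302.1083679199219), (17.833541870117188, 136.5801544189453), 4.828505516052246) [0.0368 0.0401 0.0434]
0.73 ((464.1399230957031, -292.9303283691406), (15.66733169555664, 137.5791015625), 5.596390247344971) [0.0368 0.0399 0.0434]
```

Both columns are seated, level and aligned with the rest, so I'm handing in.

```bash
python3 -c "
from rig import bot
print(bot.hand_in())"
```

```text
the job is handed in; nothing more can be done
None
```

The job is handed in (no verdict came back): both blue columns lie level in the rest (notches 1 and 3), the spent green one is in the saddles of a box that had held a blue, the other two boxes were empty (no orange column), and all four lids are shut.

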